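# Strip the powder-pressing die and put its four parts away

### The arm

A 6-joint arm with a two-finger parallel gripper is mounted at the origin on a cart in front of the work surface, level with it; the furniture and walls round the work are solid. World frame = base frame: x ahead of the robot, y to its left, z up, the work surface at z = 0. Lengths are in m, angles in rad, forces in N, time in s.
With the tool pointing down it reaches from about 0.25 to 0.775 m from the base axis. Payload 4 kg.
Tool frame: the origin (TCP) lies on the centre line of the jaws, within the pads' length; the fingertips stand 8 mm ahead of it and the grasp point (between the pads) lies 11 mm behind it; y points along the fingers, x is the direction in which the jaws open and shut, and the axes are right-handed (so a half turn about y gives the same grasp; the last joint's range is limited). The gripper opens to 94 mm and grips with 3 to 60 N. Pads are 16 mm wide; open, the fingers measure 119 mm over their backs; the gripper's body (75 mm by 177 mm) begins 78 mm behind the grasp point.
Start: joints at [-1.206, 0.087, 1.371, -0, 1.684, -0.103], TCP at [0.248, -0.491, 0.214] pointing down, gripper open.
Joint ranges: [-3.1, 3.1], [-0.76, 2.03], [0.27, 2.55], [-1.08, 4.22], [0.17, 2.65], [-2.57, 2.57]. Speed limits (rad/s): [2.79, 2.79, 3.14, 3.14, 3.14, 3.14].

### API

Orientations are given as [roll, pitch, yaw] about the fixed x, y, z axes, in that order (R = Rz(yaw) Ry(pitch) Rx(roll)).
In Python, from bench import robot gives the robot as it stands.
- The arm moves only by the tool step_arm, never from a script. Its argument "commands" is a list of rows, each an object with "xyz": the shift along the world's x, y, z in m, a list of three; "twist": the turn, a rotation vector about the world's x, y, z in degrees, a list of three. In form: [{"xyz": [tx, ty, tz], "twist": [ax, ay, az]}, ...]. A call has 1 to 12 rows; each row is the pose to reach, as a shift and turn from the pose commanded when the call began; what a row does not reach only later rows make up. A row lasts 1/12 s, in which the tool goes at most 41.7 mm and 7.16 degrees, less where a joint would pass 70% of its speed; a pose out of reach is approached as far as the arm can. A call with a gripper value outside its range is refused whole. "fingers" is the closure in counts, from 0 (fully open) to 255 (shut), set as the call begins (left out, the last holds). The fingers move at their own pace and stop on an object; the grip force is fixed at half the most. Time passes only in rows, so rows that repeat a pose let the fingers close. It gives the time, the measured TCP pose, the force and the opening at its end, in the units of the state.
- robot.get_obs(): the state, without advancing time (a new reading comes with each control period).
- robot.snapshot(name): name is "scene" or "side" or "wrist"; returns (picture, depth): 384x512x3 uint8, red, green, blue; 384x512 float32, m along the optical axis (not along the pixel's ray), 0 where there is no reading.
- robot.camera_info(name): a dict with "fx", "fy", "cx", "cy" (pixels), "R" (3x3) and "t" (3): a world point X has camera coordinates R X + t. Camera axes: x right, y down, z forward; pixel columns grow to the right and rows downward; lengths in m; the calibration is good to about 2 mm. A picture is of the moment at which its call begins: read the wrist's pose just before it. camera_info takes no time and is no camera call; for the wrist camera it gives the pose at the moment of the call.
- robot.close_job(): hands the job in, once; it reports no verdict.
The state is a dict: "time": time; "joint_positions": joint angles; "qvel": joint speeds; "joint_torque": joint torques, N m; "tool_pos": TCP position; "ee_rot": TCP orientation; "wrist_force": force on the tool from outside, world axes, zero at the start; "wrist_torque": the same for the moment, N m; "width": finger opening in m.
Only numpy, scipy, OpenCV 4.12 (cv2) and the standard library are available. Lean on these libraries where they do the work, as an engineer would, in place of code of your own. Each camera call takes 0.05 s, during which the arm holds its last target.

### The job

The powder-pressing die stands stacked on the worktop. Take it apart from the top down and put each part straight into its own place, one after the other: hang the black-handled punch by its flange in the hole of the white stand (its polished face must not touch the bench), lay the brass collar flat in the round dish, slip the aluminium sleeve down over the blue post, and last set the dark base plate flat in the rectangular tray, stud up and lengthways with the tray. Leave the glass beaker and the small amber vial standing where they are.

Things in the scene. Friction and masses are not known exactly. Their poses are not given: they have to be found in the camera images.
- punch: Steel punch with black ridged grip, upright, 88 mm long, 0.22 kg. Origin: centre of its lower polished face; z up its axis. Stem dia 22 mm from z 0 to 50 mm, flange dia 42 mm to 58 mm, grip dia 23 mm to 88 mm. Starts on top of the stack: stem down through collar and sleeve (2 mm play all round), flange resting on the collar, face 36 mm above the worktop. Lift it straight up over 50 mm to free it.
- die_collar: Guide collar, brass ring with a thin dark line round it, outer diameter 52 mm, bore 27 mm, 22 mm high, 0.15 kg. Origin at the centre of its underside, z up. At the start it lies loose on top of the sleeve, under the punch's flange.
- die_sleeve: Die sleeve, aluminium-coloured tube with two thin dark lines round it, outer diameter 60 mm, bore 26 mm right through, 42 mm high, 0.42 kg. Origin at the centre of its underside, z up. At the start it stands on the base plate, its bore over the plate's 6 mm high stud: lift it straight up.
- die_base: Base plate of the die, dark steel block 62 mm (its x) by 100 mm (its y) and 22 mm thick, with a bright stud of diameter 22 mm, 6 mm high, in the middle of its top. Origin at the centre of its underside, z up. 0.55 kg. It lies flat on the worktop under the stack; grip it across the 62 mm.
- punch_stand: Fixed stand for the punch: white plate 80 x 80 x 10 mm with a round hole of dia 34 mm in its middle, on four pillars over a grey foot plate 8 mm thick; the white plate's top is 62 mm above the worktop. Origin on the worktop under the hole's centre. With the punch hanging by its flange, the punch's face is 12 mm above the worktop.
- collar_dish: Fixed round white dish with a grey lining, outer diameter 86 mm, inner diameter 80 mm, rim 8.5 mm high, floor 4 mm above the worktop. Origin on the worktop under its centre.
- sleeve_post: Fixed drying post: round grey foot of diameter 72 mm, 10 mm thick, with an upright blue post of diameter 12 mm whose rounded tip is 63 mm above the worktop. Origin on the worktop on the post's axis. The sleeve slides down over the post onto the foot.
- base_tray: Fixed shallow metal tray with a black rubber lining, outside 92 mm (its x) by 130 mm (its y), inside 86 x 124 mm, rim 10 mm high, floor 5 mm above the worktop. Origin on the worktop under its centre; x across, y along.
- beaker: Glass beaker with some white contents, 90 mm over the lip, 115 mm high, standing loose among the die's places; not to be disturbed. Origin at the centre of its underside.
- amber_vial: Small amber vial with a white cap, diameter 23 mm, 58 mm high, standing loose between the things; not to be disturbed. Origin at the centre of its underside.
Not all that is in view belongs to the job. Leave any purple or turquoise look-alike of the punch alone. What is shaped like the die_base but red is not meant.

How it is judged:
By the outcome, as a careful person would: the job done as asked, in the order asked, and still so for the second after the job is handed in, with the robot touching nothing.
It also fails if it takes over 115 s, if anything falls off the work surface, if the arm or the gripper's body presses on something with over 40 N, if the wrist force passes 120 N, or if a joint passes its speed limit or range.

## Working session

There is one attempt and no reset: what is moved stays moved. The work goes in short steps, Python scripts to look and compute and a tool call to move; the robot and the scene stay as the last step left them, time stands still between calls to the robot, and variables do not carry over. Pictures are saved under pics/ and viewed, and the job is handed in when it is done.

Besides the shell and the picture viewer there is one more tool, called as name(argument=value, ...) on one line, values as JSON. step_arm: Moves the arm, as the interface text tells. Its arguments: {"type":"object","properties":{"commands":{"type":"array"},"fingers":{"type":"number"}},"required":["commands"]}

```bash
mkdir -p pics; ls; cat > h.py <<'E'
import numpy as np, cv2
from bench import robot
np.set_printoptions(precision=4,suppress=True)
def snap(n,f=None):
    ci=robot.camera_info(n); p,d=robot.snapshot(n)
    if f: cv2.imwrite('pics/'+f,p[:,:,::-1])
    return p,d,ci
def ray(ci,u,v):
    R=np.array(ci['R']);t=np.array(ci['t'])
    c=-R.T@t; dd=R.T@np.array([(u-ci['cx'])/ci['fx'],(v-ci['cy'])/ci['fy'],1.]); return c,dd
def onz(ci,u,v,z):
    c,d=ray(ci,u,v); return c+d*(z-c[2])/d[2]
def pt(ci,u,v,dep):
    c,d=ray(ci,u,v); return c+d*dep
def cloud(ci,dep):
    v,u=np.mgrid[0:dep.shape[0],0:dep.shape[1]]
    R=np.array(ci['R']);t=np.array(ci['t'])
    P=np.stack([(u-ci['cx'])/ci['fx']*dep,(v-ci['cy'])/ci['fy']*dep,dep],-1)
    return (P-t)@R
def proj(ci,X):
    c=np.array(ci['R'])@np.array(X)+np.array(ci['t']); return ci['fx']*c[0]/c[2]+ci['cx'],ci['fy']*c[1]/c[2]+ci['cy']
E
python3 - <<'E'
from h import *
print(robot.get_obs())
for n in ['scene','side','wrist']:
    p,d,ci=snap(n,n+'0.png'); np.savez('/tmp/'+n+'0.npz',p=p,d=d,**ci)
    print(n,-np.array(ci['R']).T@np.array(ci['t']),ci['fx'],ci['cx'],ci['cy'],np.array(ci['R'])[2],(d>0).mean())
E
```

```text
pics
{'time': 0.0, 'joint_positions': array([-1.2061,  0.0879,  1.3722, -0.    ,  1.6836, -0.1031]), 'qvel': array([-0.0011, -0.0005,  0.0009,  0.0007, -0.0002, -0.    ]), 'joint_torque': array([ -0.0001, -34.0185, -30.2427,   0.0718,   0.033 ,  -0.0002]), 'tool_pos': array([ 0.2478, -0.4904,  0.2123]), 'ee_rot': array([-1.5706,  0.0021, -1.103 ]), 'wrist_force': array([-0.2483, -0.5305,  0.0243]), 'wrist_torque': array([-0.0405,  0.0223,  0.0269]), 'width': 0.0939514660123755}
scene [0.1021 0.5093 0.6566] 351.7580429783004 254.34848206848687 194.63656429428525 [ 0.4448 -0.6736 -0.5903] 0.9957122802734375
side [ 0.1342 -1.0843  0.7208] 358.0803304041337 255.5875206584772 187.3410672216043 [ 0.3313  0.7719 -0.5425] 0.9902242024739584
wrist [ 0.3057 -0.4625  0.3833] 326.49662640453175 257.4305526086816 193.35746445434071 [-0.2026 -0.1002 -0.9741] 0.9958902994791666
```

View pics/scene0.png

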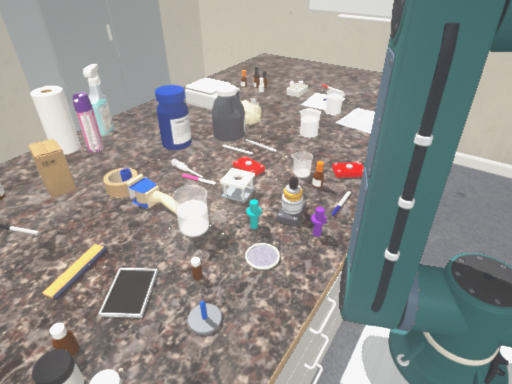

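View pics/side0.png

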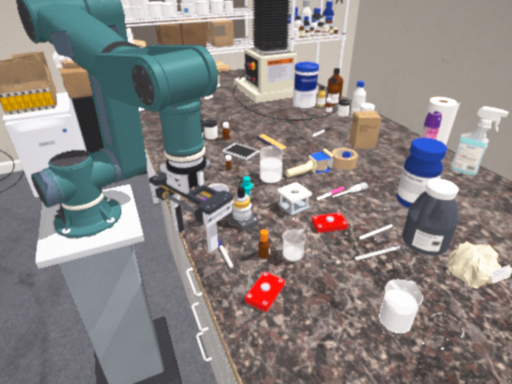

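View pics/wrist0.png

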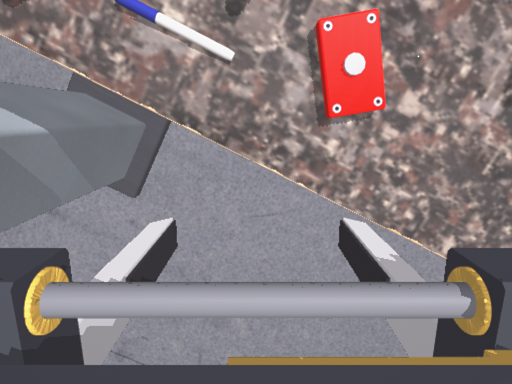

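```bash
python3 - <<'E'
from h import *
a=cv2.imread('pics/scene0.png')[150:350,90:350]; cv2.imwrite('pics/scene0c.png',cv2.resize(a,None,fx=3,fy=3,interpolation=cv2.INTER_CUBIC))
a=cv2.imread('pics/side0.png')[120:270,150:350]; cv2.imwrite('pics/side0c.png',cv2.resize(a,None,fx=4,fy=4,interpolation=cv2.INTER_CUBIC))
for n in ['scene','side']:
    z=np.load(f'/tmp/{n}0.npz'); X=cloud(z,z['d'])
    lst={'scene':dict(stack=(292,182),dish=(263,256),post=(203,303),postfoot=(212,325),stand=(238,178),tray=(130,292),beaker=(193,225),vial=(197,267),purp=(319,222),turq=(254,213)),'side':dict(stack=(242,195),dish=(218,188),stand=(294,192),tray=(240,150),beaker=(270,165))}[n]
    for k,(u,v) in lst.items(): print(n,k,X[v,u])
E
```

```text
scene stack [ 0.4533 -0.209   0.1186]
scene dish [ 0.4302 -0.0257  0.0052]
scene post [0.4344 0.1964 0.0616]
scene postfoot [0.413  0.2005 0.0091]
scene stand [ 0.6956 -0.2899 -0.0001]
scene tray [0.6249 0.2345 0.0053]
scene beaker [0.6249 0.0123 0.0445]
scene vial [0.5221 0.1162 0.0407]
scene purp [ 0.3456 -0.164   0.0582]
scene turq [ 0.509  -0.1048  0.0565]
side stack [ 0.455  -0.2308  0.1049]
side dish [ 0.4424 -0.0167  0.0069]
side stand [ 0.6655 -0.1847  0.0311]
side tray [0.6287 0.2384 0.0056]
side beaker [ 0.6344 -0.054   0.0787]
```

View pics/scene0c.png

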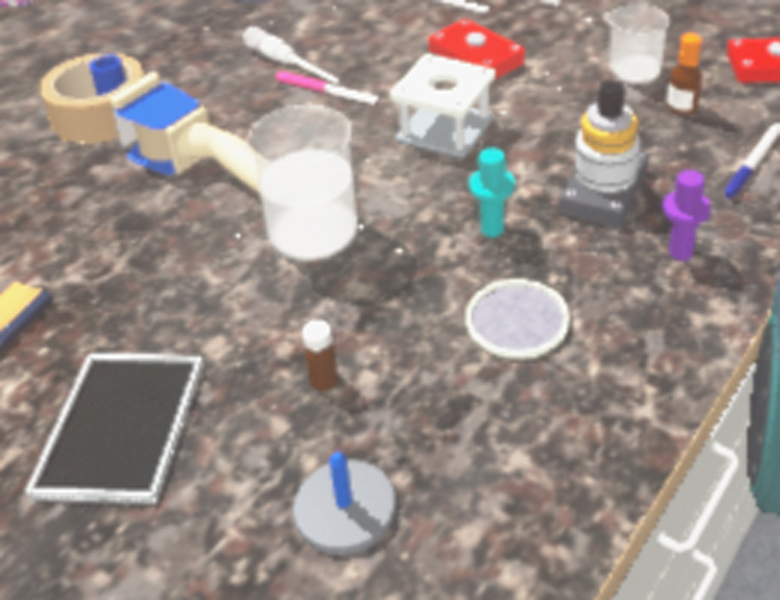

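View pics/side0c.png

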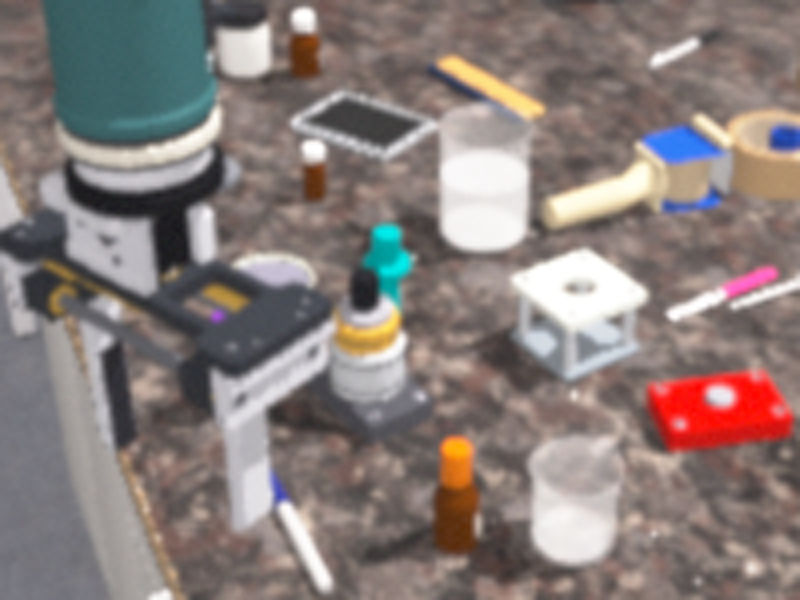

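```bash
cat > m.py <<'E'
from h import *
from scipy.optimize import least_squares
def circ(P,r=None):
    c0=P.mean(0)
    if r: return least_squares(lambda q:np.hypot(P[:,0]-q[0],P[:,1]-q[1])-r,c0,loss='soft_l1',f_scale=.001).x
    return least_squares(lambda q:np.hypot(P[:,0]-q[0],P[:,1]-q[1])-q[2],[*c0,.03],loss='soft_l1',f_scale=.001).x
def sel(X,x0,x1,y0,y1,z0,z1): return (X[...,0]>x0)&(X[...,0]<x1)&(X[...,1]>y0)&(X[...,1]<y1)&(X[...,2]>z0)&(X[...,2]<z1)
E
python3 - <<'E'
from m import *
for n in ['scene','side']:
    z=np.load(f'/tmp/{n}0.npz'); p=z['p'];X=cloud(z,z['d']); hsv=cv2.cvtColor(p,cv2.COLOR_RGB2HSV)
    S=lambda *a:X[sel(X,*a)]
    print('##',n)
    print('bench z',np.median(S(.4,.7,-.15,.2,-.01,.01)[:,2]))
    # stack
    w=(.40,.53,-.29,-.16)
    for k,a,b,r in [('grip',.098,.123,.0115),('flange',.087,.0935,.021),('collar',.066,.084,.026),('sleeve',.028,.06,.030)]:
        P=S(*w,a,b); print(k,len(P), circ(P[:,:2],r) if len(P)>5 else '',P[:,2].max() if len(P) else '')
    P=S(*w,.119,.13); print('griptop',len(P),P.mean(0) if len(P) else '')
    P=S(*w,.0195,.0245); rr=cv2.minAreaRect((P[:,:2]*1000).astype(np.float32)); print('base',len(P),rr)
    # stand plate
    P=S(.57,.75,-.27,-.10,.059,.066); print('stand',len(P),cv2.minAreaRect((P[:,:2]*1000).astype(np.float32)))
    m=sel(X,.37,.50,-.10,.06,.0065,.012); P=X[m]; print('dish rim',len(P),circ(P[:,:2],.0415), circ(P[:,:2]))
    P=S(.34,.50,.12,.28,.0075,.0125); print('foot',len(P),cv2.minEnclosingCircle((P[:,:2]*1000).astype(np.float32)))
    P=S(.34,.50,.12,.28,.02,.066); print('post',len(P),circ(P[:,:2],.006) if len(P)>5 else '')
    P=S(.5,.75,.14,.35,.0075,.0125); print('tray',len(P),cv2.minAreaRect((P[:,:2]*1000).astype(np.float32)))
    P=S(.55,.75,-.1,.1,.03,.1); print('beaker',len(P),P.min(0),P.max(0),circ(P[:,:2]))
    P=S(.48,.56,.08,.16,.02,.06); print('vial',len(P),circ(P[:,:2],.0115))
    P=S(.30,.40,-.21,-.12,.02,.1); print('purple',len(P),P.mean(0) if len(P) else'')
    P=S(.48,.56,-.16,-.06,.04,.1); print('turq',len(P),P.mean(0) if len(P) else'')
E
```

```text
## scene
bench z 0.000554782629202154
grip 69 [ 0.4548 -0.2205] 0.12285891556772233
flange 45 [ 0.4552 -0.221 ] 0.09344876867475109
collar 96 [ 0.455  -0.2213] 0.08385450639833529
sleeve 189 [ 0.4546 -0.2212] 0.05997974061031813
griptop 43 [ 0.4528 -0.2173  0.1232]
base 167 ((454.0215759277344, -219.87158203125), (60.643402099609375, 100.32132720947266), 11.667924880981445)
stand 355 ((644.5429077148438, -219.0753631591797), (81.45600891113281, 85.4002914428711), 9.781911849975586)
dish rim 157 [ 0.4322 -0.0253] [ 0.4322 -0.0251  0.0407]
foot 679 ((437.7407531738281, 195.1376495361328), 36.351627349853516)
post 87 [0.4387 0.1942]
tray 308 ((675.2871704101562, 260.5888977050781), (203.96853637695312, 132.16781616210938), 30.658662796020508)
beaker 985 [ 0.6105 -0.0619  0.03  ] [0.749 0.025 0.1  ] [ 0.6537 -0.0185  0.0413]
vial 155 [0.5297 0.1108]
purple 263 [ 0.3509 -0.1727  0.0618]
turq 201 [ 0.5109 -0.1073  0.0682]
## side
bench z -0.0004765905265689792
grip 63 [ 0.4547 -0.2202] 0.12282173397015002
flange 46 [ 0.4559 -0.2189] 0.09346145374507592
collar 82 [ 0.4554 -0.2198] 0.08390894667238427
sleeve 152 [ 0.4551 -0.2196] 0.05986176520449494
griptop 31 [ 0.4543 -0.2233  0.1225]
base 127 ((455.68402099609375, -227.9361572265625), (61.36418914794922, 87.33596801757812), 11.87833309173584)
stand 283 ((644.6029052734375, -219.1339874267578), (83.43338012695312, 84.48619842529297), 11.38117790222168)
dish rim 18 [ 0.4305 -0.0286] [ 0.4298 -0.0297  0.0426]
foot 16 ((459.21624755859375, 189.74227905273438), 25.277597427368164)
post 0 
tray 52 ((625.4990844726562, 230.32662963867188), (96.09242248535156, 132.11029052734375), 32.08169174194336)
beaker 490 [ 0.6109 -0.064   0.0301] [0.7495 0.0289 0.0998] [ 0.6542 -0.0183  0.0415]
vial 50 [0.529 0.114]
purple 6 [ 0.3489 -0.1758  0.0869]
turq 112 [ 0.5141 -0.1204  0.0678]
```

step_arm(commands=[{"xyz": [0.207,0.27,-0.01],"twist": [0,0,74.9]},{"xyz": [0.207,0.27,-0.01],"twist": [0,0,74.9]},{"xyz": [0.207,0.27,-0.01],"twist": [0,0,74.9]},{"xyz": [0.207,0.27,-0.01],"twist": [0,0,74.9]},{"xyz": [0.207,0.27,-0.01],"twist": [0,0,74.9]},{"xyz": [0.207,0.27,-0.01],"twist": [0,0,74.9]},{"xyz": [0.207,0.27,-0.01],"twist": [0,0,74.9]},{"xyz": [0.207,0.27,-0.01],"twist": [0,0,74.9]},{"xyz": [0.207,0.27,-0.01],"twist": [0,0,74.9]},{"xyz": [0.207,0.27,-0.01],"twist": [0,0,74.9]},{"xyz": [0.207,0.27,-0.01],"twist": [0,0,74.9]},{"xyz": [0.207,0.27,-0.01],"twist": [0,0,74.9]}])

```text
time: 1.15
tool_pos: [0.4551, -0.2202, 0.203]
ee_rot: [-1.57, 0.001, 0.206]
wrist_force: [0.4, -0.5, -0.7]
width: 0.094
```

```bash
python3 - <<'E'
from m import *
print(robot.get_obs()['tool_pos'],robot.get_obs()['qvel'])
p,d,ci=snap('wrist','wrist1.png'); p,d2,ci2=snap('side','side1.png'); np.savez('/tmp/wrist1.npz',p=p,d=d,**ci);np.savez('/tmp/side1.npz',p=p,d=d2,**ci2)
X=cloud(ci,d); S=lambda *a:X[sel(X,*a)]
w=(.40,.53,-.29,-.16)
P=S(*w,.119,.13); print('griptop',len(P),P.mean(0) if len(P) else '', circ(P[:,:2],.0115))
for k,a,b,r in [('grip',.098,.12,.0115),('flange',.087,.0935,.021),('collar',.066,.084,.026),('sleeve',.028,.06,.030)]:
    P=S(*w,a,b); print(k,len(P), circ(P[:,:2],r) if len(P)>5 else '')
P=S(.57,.75,-.27,-.10,.059,.066); print('stand',len(P),cv2.minAreaRect((P[:,:2]*1000).astype(np.float32)) if len(P) else'')
P=S(*w,.0195,.0245); print('base',len(P),cv2.minAreaRect((P[:,:2]*1000).astype(np.float32)))
X=cloud(ci2,d2); S=lambda *a:X[sel(X,*a)]
P=S(.5,.75,.14,.35,.0075,.0125); print('tray',len(P),cv2.minAreaRect((P[:,:2]*1000).astype(np.float32)))
E
```

```text
[ 0.4551 -0.2202  0.203 ] [-0.0157 -0.0019 -0.001   0.0007 -0.0003  0.0831]
griptop 660 [ 0.4556 -0.2208  0.1232] [ 0.4561 -0.2229]
grip 173 [ 0.4557 -0.2214]
flange 406 [ 0.456  -0.2243]
collar 151 [ 0.4559 -0.2219]
sleeve 183 [ 0.4559 -0.2218]
stand 4935 ((646.341552734375, -220.786376953125), (81.99403381347656, 81.1983871459961), 9.583303451538086)
base 1829 ((455.78472900390625, -221.15060424804688), (61.66075134277344, 98.40863037109375), 11.749960899353027)
tray 40 ((627.6209106445312, 230.3899383544922), (93.65010833740234, 134.91107177734375), 28.506084442138672)
```

View pics/wrist1.png

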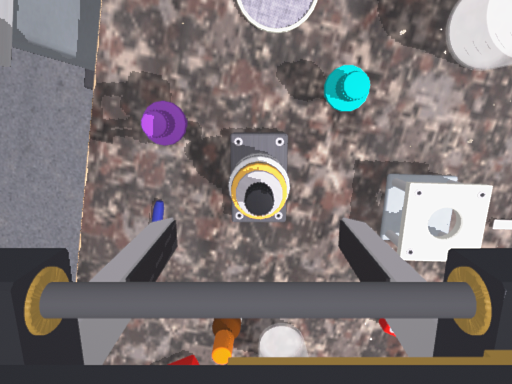

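View pics/side1.png

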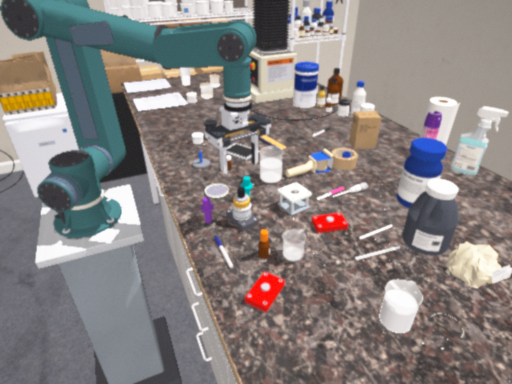

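step_arm(commands=[{"xyz": [0.0003,-0.0005,-0.035],"twist": [0,0,0]},{"xyz": [0.0003,-0.0005,-0.07],"twist": [0,0,0]},{"xyz": [0.0003,-0.0005,-0.09],"twist": [0,0,0]},{"xyz": [0.0003,-0.0005,-0.098],"twist": [0,0,0]},{"xyz": [0.0003,-0.0005,-0.098],"twist": [0,0,0]},{"xyz": [0.0003,-0.0005,-0.098],"twist": [0,0,0]}], fingers=0)

```text
time: 1.75
tool_pos: [0.4556, -0.2219, 0.1062]
ee_rot: [-1.571, -0.001, 0.203]
wrist_force: [0.6, 0.2, 0.4]
width: 0.0942
```

step_arm(commands=[{"xyz": [0,0,0],"twist": [0,0,0]},{"xyz": [0,0,0],"twist": [0,0,0]},{"xyz": [0,0,0],"twist": [0,0,0]},{"xyz": [0,0,0],"twist": [0,0,0]},{"xyz": [0,0,0],"twist": [0,0,0]},{"xyz": [0,0,0],"twist": [0,0,0]},{"xyz": [0,0,0],"twist": [0,0,0]},{"xyz": [0,0,0],"twist": [0,0,0]},{"xyz": [0,0,0],"twist": [0,0,0]},{"xyz": [0,0,0],"twist": [0,0,0]}], fingers=255)

```text
time: 2.58
tool_pos: [0.4553, -0.2214, 0.1054]
ee_rot: [-1.571, 0.0, 0.204]
wrist_force: [-0.5, -0.1, 0.2]
width: 0.0307
```

step_arm(commands=[{"xyz": [0,0,0],"twist": [0,0,0]},{"xyz": [0,0,0],"twist": [0,0,0]},{"xyz": [0,0,0],"twist": [0,0,0]},{"xyz": [0,0,0],"twist": [0,0,0]}])

```text
time: 2.92
tool_pos: [0.4555, -0.2214, 0.1055]
ee_rot: [-1.571, -0.001, 0.204]
wrist_force: [1.4, 0.3, -0.4]
width: 0.0223
```

step_arm(commands=[{"xyz": [0,0,0.008],"twist": [0,0,0]},{"xyz": [0,0,0.02],"twist": [0,0,0]},{"xyz": [0,0,0.035],"twist": [0,0,0]},{"xyz": [0,0,0.05],"twist": [0,0,0]},{"xyz": [0,0,0.065],"twist": [0,0,0]},{"xyz": [0,0,0.08],"twist": [0,0,0]},{"xyz": [0,0,0.09],"twist": [0,0,0]},{"xyz": [0,0,0.09],"twist": [0,0,0]}])

```text
time: 3.58
tool_pos: [0.4563, -0.2222, 0.1991]
ee_rot: [-1.575, -0.004, 0.204]
wrist_force: [0.6, -0.5, -0.6]
width: 0.0223
```

```bash
python3 - <<'E'
from m import *
o=robot.get_obs();print(o['tool_pos'],o['width'])
p,d,ci=snap('scene','scene2.png'); p2,d2,ci2=snap('side','side2.png')
for n,pp,dd,cc in [('scene',p,d,ci),('side',p2,d2,ci2)]:
    X=cloud(cc,dd); S=lambda *a:X[sel(X,*a)]
    w=(.42,.49,-.26,-.18)
    P=S(*w,.1,.17); print(n,len(P)); 
    P=S(*w,.13,.17); print('stem',len(P),circ(P[:,:2],.011) if len(P)>5 else '',P[:,2].min() if len(P) else '')
    P=S(*w,.066,.084); print('collar',len(P),circ(P[:,:2],.026))
    P=S(.39,.48,-.08,.03,.0065,.012);  print('dish rim',len(P),circ(P[:,:2],.0415) if len(P)>5 else'')
    P=S(.34,.50,.12,.28,.0075,.0125); print('foot',len(P),cv2.minEnclosingCircle((P[:,:2]*1000).astype(np.float32)) if len(P)>5 else'')
    P=S(.34,.50,.12,.28,.02,.066); print('post',len(P),circ(P[:,:2],.006) if len(P)>5 else '')
a=np.hstack([p[100:260,190:350],p2[120:280,160:320]])[:,:,::-1]; cv2.imwrite('pics/c2.png',cv2.resize(a,None,fx=2.5,fy=2.5))
E
```

```text
[ 0.4563 -0.2222  0.1991] 0.02231850952323771
scene 99
stem 98 [ 0.4551 -0.2226] 0.1300684581461994
collar 141 [ 0.4534 -0.22  ]
dish rim 159 [ 0.4318 -0.0249]
foot 690 ((437.82586669921875, 195.31886291503906), 36.13496780395508)
post 86 [0.4384 0.1939]
side 81
stem 75 [ 0.4547 -0.2197] 0.1304319306537519
collar 122 [ 0.4533 -0.2206]
dish rim 40 [ 0.432  -0.0275]
foot 96 ((437.6651916503906, 192.1007080078125), 37.10424041748047)
post 29 [0.4385 0.1945]
```

View pics/c2.png

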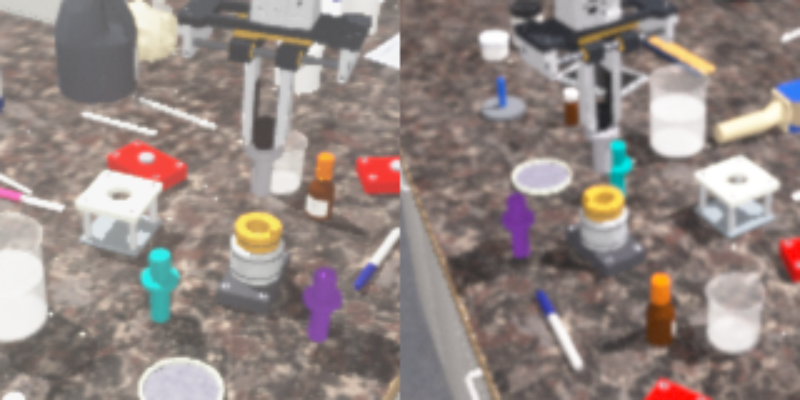

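step_arm(commands=[{"xyz": [0.03,0.0002,0],"twist": [0,0,0]},{"xyz": [0.065,0.0004,0],"twist": [0,0,0]},{"xyz": [0.1,0.0006,0],"twist": [0,0,0]},{"xyz": [0.135,0.0008,0],"twist": [0,0,0]},{"xyz": [0.165,0.001,0],"twist": [0,0,0]},{"xyz": [0.185,0.0012,0],"twist": [0,0,0]},{"xyz": [0.19,0.0012,0],"twist": [0,0,0]},{"xyz": [0.19,0.0012,0],"twist": [0,0,0]},{"xyz": [0.19,0.0012,0],"twist": [0,0,0]}])

```text
time: 4.43
tool_pos: [0.6442, -0.2201, 0.1941]
ee_rot: [-1.569, 0.003, 0.204]
wrist_force: [0.2, -0.4, -2.0]
width: 0.0224
```

```bash
python3 - <<'E'
from m import *
o=robot.get_obs();print(o['tool_pos'],o['ee_rot'],o['width'])
p,d,ci=snap('scene','scene3.png'); p2,d2,ci2=snap('side','side3.png')
for n,pp,dd,cc in [('scene',p,d,ci),('side',p2,d2,ci2)]:
    X=cloud(cc,dd); S=lambda *a:X[sel(X,*a)]
    w=(.61,.69,-.26,-.18)
    for a,b in [(.12,.145),(.145,.174)]:
        P=S(*w,a,b); print(n,'stem',len(P),circ(P[:,:2],.011) if len(P)>5 else '',P[:,2].min() if len(P) else '')
    P=S(*w,.176,.188); print('flange',circ(P[:,:2],.021) if len(P)>5 else '',P[:,2].max() if len(P) else '')
    P=S(.57,.75,-.30,-.10,.059,.066); print('stand',len(P),cv2.minAreaRect((P[:,:2]*1000).astype(np.float32)))
a=np.hstack([p[80:240,160:320],p2[80:240,210:370]])[:,:,::-1]; cv2.imwrite('pics/c3.png',cv2.resize(a,None,fx=2.5,fy=2.5))
E
```

```text
[ 0.6442 -0.2201  0.1941] [-1.5693  0.003   0.2042] 0.02241585030615572
scene stem 47 [ 0.6426 -0.2203] 0.12635092563556005
scene stem 54 [ 0.6433 -0.2203] 0.14555020109637437
flange [ 0.6441 -0.2233] 0.18791788977502624
stand 354 ((644.78173828125, -219.91976928710938), (80.24203491210938, 84.66106414794922), 9.398968696594238)
side stem 34 [ 0.6425 -0.2183] 0.12578424957914883
side stem 44 [ 0.643  -0.2189] 0.14502573994630835
flange [ 0.6433 -0.2156] 0.1856256205167677
stand 282 ((645.233154296875, -218.89462280273438), (84.31633758544922, 83.4580078125), 10.559222221374512)
```

View pics/c3.png

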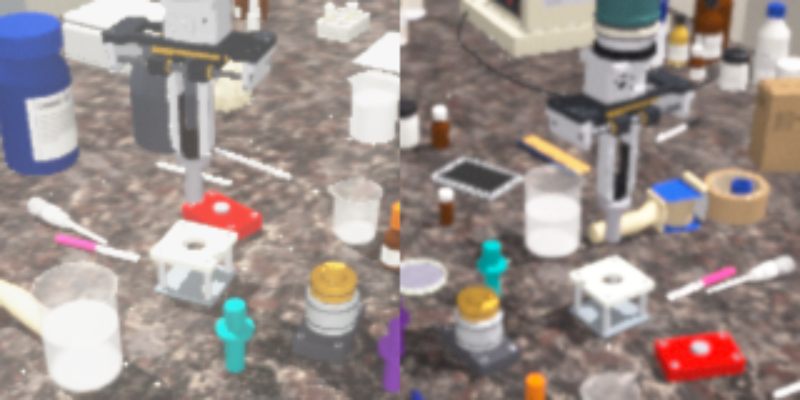

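step_arm(commands=[{"xyz": [0.002,0,-0.01],"twist": [0,0,0]},{"xyz": [0.002,0,-0.025],"twist": [0,0,0]},{"xyz": [0.002,0,-0.04],"twist": [0,0,0]},{"xyz": [0.002,0,-0.05],"twist": [0,0,0]},{"xyz": [0.002,0,-0.055],"twist": [0,0,0]},{"xyz": [0.002,0,-0.055],"twist": [0,0,0]},{"xyz": [0.002,0,-0.055],"twist": [0,0,0]}])

```text
time: 5.12
tool_pos: [0.6471, -0.2203, 0.1407]
ee_rot: [-1.571, -0.0, 0.204]
wrist_force: [0.2, -0.2, -1.8]
width: 0.0224
```

```bash
python3 - <<'E'
from m import *
o=robot.get_obs();print(o['tool_pos'],o['ee_rot'],o['width'])
p,d,ci=snap('scene','scene4.png'); p2,d2,ci2=snap('side','side4.png')
for n,pp,dd,cc in [('scene',p,d,ci),('side',p2,d2,ci2)]:
    X=cloud(cc,dd); S=lambda *a:X[sel(X,*a)]
    w=(.61,.69,-.26,-.18)
    P=S(*w,.075,.115); print(n,'stem',len(P),circ(P[:,:2],.011) if len(P)>5 else '',P[:,2].min() if len(P) else '')
    P=S(.57,.75,-.30,-.10,.059,.064); print('stand',len(P),cv2.minAreaRect((P[:,:2]*1000).astype(np.float32)))
a=np.hstack([cv2.resize(p[140:220,200:280],None,fx=5,fy=5),cv2.resize(p2[150:230,255:335],None,fx=5,fy=5)])[:,:,::-1]; cv2.imwrite('pics/c4.png',a)
E
```

```text
[ 0.6471 -0.2203  0.1407] [-1.5708 -0.0002  0.2041] 0.022378587236845604
scene stem 78 [ 0.6456 -0.2207] 0.07573540539047054
stand 298 ((644.527587890625, -219.45680236816406), (81.10102081298828, 83.2450180053711), 9.958051681518555)
side stem 70 [ 0.6464 -0.2187] 0.07542112883625073
stand 248 ((645.1748657226562, -218.90846252441406), (82.10164642333984, 83.17799377441406), 10.695837020874023)
```

View pics/c4.png

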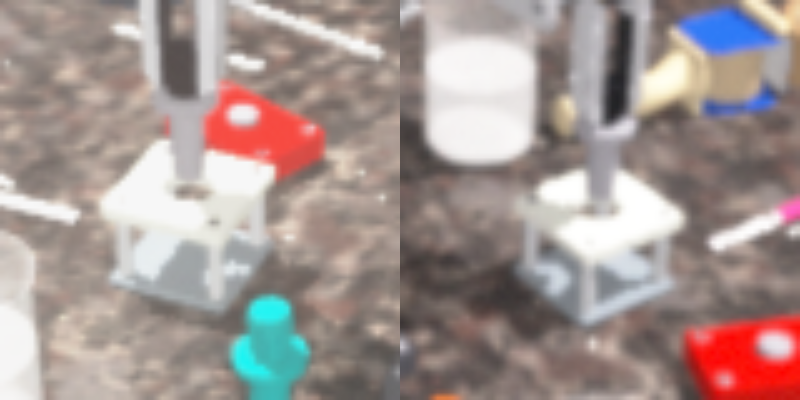

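step_arm(commands=[{"xyz": [-0.001,0.0003,-0.008],"twist": [0,0,0]},{"xyz": [-0.001,0.0003,-0.02],"twist": [0,0,0]},{"xyz": [-0.001,0.0003,-0.032],"twist": [0,0,0]},{"xyz": [-0.001,0.0003,-0.044],"twist": [0,0,0]},{"xyz": [-0.001,0.0003,-0.052],"twist": [0,0,0]},{"xyz": [-0.001,0.0003,-0.055],"twist": [0,0,0]},{"xyz": [-0.001,0.0003,-0.055],"twist": [0,0,0]},{"xyz": [-0.001,0.0003,-0.055],"twist": [0,0,0]}])

```text
time: 5.88
tool_pos: [0.6463, -0.2199, 0.0853]
ee_rot: [-1.571, 0.0, 0.204]
wrist_force: [0.7, 0.3, -1.8]
width: 0.0223
```

step_arm(commands=[{"xyz": [0,0,-0.001],"twist": [0,0,0]},{"xyz": [0,0,-0.002],"twist": [0,0,0]},{"xyz": [0,0,-0.003],"twist": [0,0,0]},{"xyz": [0,0,-0.003],"twist": [0,0,0]}])

```text
time: 6.22
tool_pos: [0.6464, -0.22, 0.0828]
ee_rot: [-1.571, -0.001, 0.204]
wrist_force: [0.7, -0.7, -2.7]
width: 0.0224
```

step_arm(commands=[{"xyz": [0,0,-0.0005],"twist": [0,0,0]},{"xyz": [0,0,-0.001],"twist": [0,0,0]},{"xyz": [0,0,-0.0015],"twist": [0,0,0]},{"xyz": [0,0,-0.0015],"twist": [0,0,0]},{"xyz": [0,0,-0.0015],"twist": [0,0,0]}])

```text
time: 6.63
tool_pos: [0.6464, -0.2199, 0.0815]
ee_rot: [-1.571, -0.0, 0.204]
wrist_force: [-1.5, 0.8, 1.0]
width: 0.0225
```

step_arm(commands=[{"xyz": [0,0,0],"twist": [0,0,0]},{"xyz": [0,0,0],"twist": [0,0,0]},{"xyz": [0,0,0],"twist": [0,0,0]},{"xyz": [0,0,0],"twist": [0,0,0]},{"xyz": [0,0,0],"twist": [0,0,0]},{"xyz": [0,0,0.005],"twist": [0,0,0]},{"xyz": [0,0,0.025],"twist": [0,0,0]},{"xyz": [0,0,0.05],"twist": [0,0,0]},{"xyz": [0,0,0.08],"twist": [0,0,0]},{"xyz": [0,0,0.1],"twist": [0,0,0]},{"xyz": [0,0,0.1],"twist": [0,0,0]}], fingers=0)

```text
time: 7.55
tool_pos: [0.6488, -0.221, 0.1885]
ee_rot: [-1.578, -0.01, 0.204]
wrist_force: [1.2, -0.4, 1.8]
width: 0.0921
```

```bash
python3 - <<'E'
from m import *
o=robot.get_obs();print(o['tool_pos'],o['ee_rot'],o['width'])
p,d,ci=snap('scene','scene5.png'); p2,d2,ci2=snap('side','side5.png')
for n,pp,dd,cc in [('scene',p,d,ci),('side',p2,d2,ci2)]:
    X=cloud(cc,dd); S=lambda *a:X[sel(X,*a)]
    w=(.61,.69,-.26,-.18)
    P=S(*w,.072,.105); print(n,'grip',len(P),circ(P[:,:2],.0115) if len(P)>5 else '',P[:,2].max() if len(P) else '')
    P=S(.57,.75,-.30,-.10,.059,.064); print('stand',len(P),cv2.minAreaRect((P[:,:2]*1000).astype(np.float32)))
    P=S(.42,.49,-.26,-.18,.066,.084); print('collar',len(P),circ(P[:,:2],.026))
    P=S(.42,.49,-.26,-.18,.028,.06); print('sleeve',len(P),circ(P[:,:2],.030))
a=np.hstack([cv2.resize(p[140:220,200:280],None,fx=5,fy=5),cv2.resize(p2[150:230,255:335],None,fx=5,fy=5)])[:,:,::-1]; cv2.imwrite('pics/c5.png',a)
E
```

```text
[ 0.6488 -0.221   0.1885] [-1.5777 -0.0098  0.2043] 0.09205885034587384
scene grip 87 [ 0.6442 -0.2198] 0.10318662835731589
stand 269 ((644.810546875, -219.4324493408203), (82.03102111816406, 83.19593811035156), 10.820369720458984)
collar 140 [ 0.4533 -0.2197]
sleeve 190 [ 0.454  -0.2212]
side grip 71 [ 0.6447 -0.2184] 0.10060568231908508
stand 212 ((646.0660400390625, -219.17587280273438), (85.37693786621094, 82.61798858642578), 8.218442916870117)
collar 124 [ 0.4538 -0.2206]
sleeve 153 [ 0.4541 -0.2191]
```

View pics/c5.png

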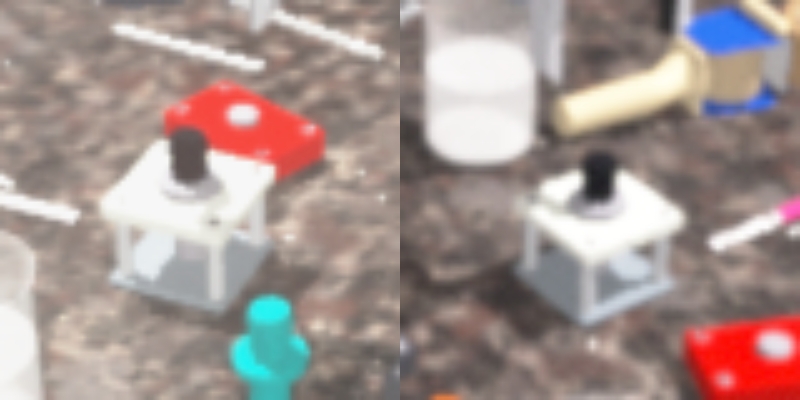

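step_arm(commands=[{"xyz": [-0.04,0,0],"twist": [0,0,0]},{"xyz": [-0.08,0,0],"twist": [0,0,0]},{"xyz": [-0.12,0,0],"twist": [0,0,0]},{"xyz": [-0.155,0,-0.005],"twist": [0,0,0]},{"xyz": [-0.182,-0.0002,-0.015],"twist": [0,0,0]},{"xyz": [-0.1927,-0.0004,-0.025],"twist": [0,0,0]},{"xyz": [-0.1927,-0.0004,-0.035],"twist": [0,0,0]},{"xyz": [-0.1927,-0.0004,-0.035],"twist": [0,0,0]},{"xyz": [-0.1927,-0.0004,-0.035],"twist": [0,0,0]},{"xyz": [-0.1927,-0.0004,-0.035],"twist": [0,0,0]}])

```text
time: 8.48
tool_pos: [0.4544, -0.2202, 0.1455]
ee_rot: [-1.57, 0.0, 0.205]
wrist_force: [-0.1, -0.8, -0.1]
width: 0.0941
```

```bash
python3 - <<'E'
from m import *
o=robot.get_obs();print(o['tool_pos'],o['ee_rot'],o['width'])
p,d,ci=snap('wrist','wrist6.png')
X=cloud(ci,d); S=lambda *a:X[sel(X,*a)]
w=(.40,.53,-.29,-.16)
P=S(*w,.084,.09); print('collar top',len(P),circ(P[:,:2]),cv2.minEnclosingCircle((P[:,:2]*1000).astype(np.float32)))
for k,a,b,r in [('collar',.066,.084,.026),('sleeve',.028,.06,.030)]:
    P=S(*w,a,b); print(k,len(P), circ(P[:,:2],r) if len(P)>5 else '')
P=S(*w,.0195,.0245); print('base',len(P),cv2.minAreaRect((P[:,:2]*1000).astype(np.float32)))
E
```

```text
[ 0.4544 -0.2202  0.1455] [-1.5701  0.0003  0.2049] 0.0941090035065723
collar top 2530 [ 0.4548 -0.2211  0.0205] ((454.7748718261719, -221.43968200683594), 25.90384864807129)
collar 620 [ 0.4467 -0.2116]
sleeve 673 [ 0.4385 -0.213 ]
base 2335 ((455.80230712890625, -221.3714599609375), (61.606231689453125, 99.06098175048828), 11.618461608886719)
```

View pics/wrist6.png

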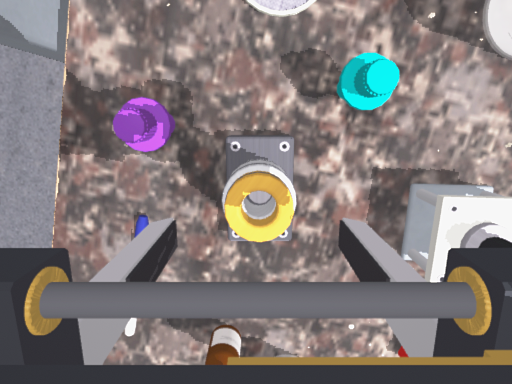

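step_arm(commands=[{"xyz": [-0.0002,-0.0004,-0.025],"twist": [0,0,0]},{"xyz": [-0.0002,-0.0004,-0.045],"twist": [0,0,0]},{"xyz": [-0.0002,-0.0004,-0.058],"twist": [0,0,0]},{"xyz": [-0.0002,-0.0004,-0.065],"twist": [0,0,0]},{"xyz": [-0.0002,-0.0004,-0.065],"twist": [0,0,0]},{"xyz": [-0.0002,-0.0004,-0.065],"twist": [0,0,0]}])

```text
time: 9.03
tool_pos: [0.4541, -0.2209, 0.0814]
ee_rot: [-1.571, -0.0, 0.205]
wrist_force: [-0.0, -0.2, -0.0]
width: 0.0936
```

step_arm(commands=[{"xyz": [0,0,0],"twist": [0,0,0]},{"xyz": [0,0,0],"twist": [0,0,0]},{"xyz": [0,0,0],"twist": [0,0,0]},{"xyz": [0,0,0],"twist": [0,0,0]},{"xyz": [0,0,0],"twist": [0,0,0]},{"xyz": [0,0,0],"twist": [0,0,0]},{"xyz": [0,0,0],"twist": [0,0,0]},{"xyz": [0,0,0],"twist": [0,0,0]},{"xyz": [0,0,0],"twist": [0,0,0]},{"xyz": [0,0,0],"twist": [0,0,0]}], fingers=255)

```text
time: 9.87
tool_pos: [0.4536, -0.2208, 0.0812]
ee_rot: [-1.571, -0.001, 0.204]
wrist_force: [0.2, -1.0, 0.7]
width: 0.0494
```

```bash
python3 - <<'E'
from m import *
o=robot.get_obs();print(o['tool_pos'],o['ee_rot'],o['width'],o['wrist_force'],o['wrist_torque'])
p,d,ci=snap('wrist','wrist7.png'); p2,d2,ci2=snap('side','side7.png')
a=np.hstack([p[100:350,130:390],cv2.resize(p2[150:250,190:290],(250,250))])[:,:,::-1]; cv2.imwrite('pics/c7.png',cv2.resize(a,None,fx=1.5,fy=1.5))
E
```

```text
[ 0.4536 -0.2208  0.0812] [-1.571  -0.0006  0.2043] 0.049437440155598145 [ 0.2003 -0.9531  0.7271] [ 0.0339 -0.2613  0.0311]
```

View pics/c7.png

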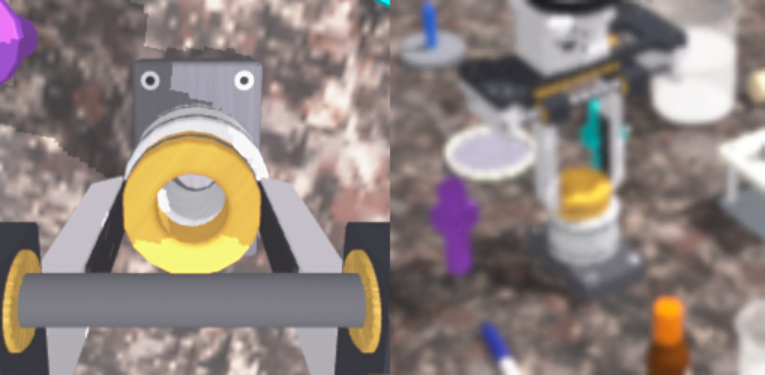

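step_arm(commands=[{"xyz": [0,0,0],"twist": [0,0,0]},{"xyz": [0,0,0.01],"twist": [0,0,0]},{"xyz": [0,0,0.03],"twist": [0,0,0]},{"xyz": [0,0,0.05],"twist": [0,0,0]},{"xyz": [-0.002,0.02,0.055],"twist": [0,0,0]},{"xyz": [-0.006,0.055,0.055],"twist": [0,0,0]},{"xyz": [-0.01,0.09,0.055],"twist": [0,0,0]},{"xyz": [-0.014,0.125,0.055],"twist": [0,0,0]},{"xyz": [-0.018,0.16,0.055],"twist": [0,0,0]},{"xyz": [-0.0216,0.185,0.05],"twist": [0,0,0]},{"xyz": [-0.0216,0.195,0.035],"twist": [0,0,0]},{"xyz": [-0.0216,0.195,0.015],"twist": [0,0,0]}])

```text
time: 10.97
tool_pos: [0.4326, -0.0237, 0.0976]
ee_rot: [-1.572, -0.004, 0.208]
wrist_force: [0.2, 0.2, -1.8]
width: 0.049
```

step_arm(commands=[{"xyz": [0,0,0],"twist": [0,0,0]},{"xyz": [0,0,0],"twist": [0,0,0]},{"xyz": [0,0,0],"twist": [0,0,0]}])

```text
time: 11.22
tool_pos: [0.4321, -0.0262, 0.0968]
ee_rot: [-1.571, -0.0, 0.204]
wrist_force: [0.5, -0.3, -1.3]
width: 0.0493
```

```bash
python3 - <<'E'
from m import *
o=robot.get_obs();print(o['tool_pos'],o['ee_rot'],o['width'],o['wrist_force'])
p,d,ci=snap('scene','scene8.png'); p2,d2,ci2=snap('side','side8.png')
for n,pp,dd,cc in [('scene',p,d,ci),('side',p2,d2,ci2)]:
    X=cloud(cc,dd); S=lambda *a:X[sel(X,*a)]
    w=(.39,.47,-.065,.015)
    hsv=cv2.cvtColor(pp,cv2.COLOR_RGB2HSV); m=sel(X,*w,.04,.14)&(hsv[...,1]>120)&(hsv[...,0]>15)&(hsv[...,0]<32)
    P=X[m]; print(n,len(P),P.min(0),P.max(0)); P=P[P[:,2]<P[:,2].max()-.004]; print('collar',circ(P[:,:2],.026))
    P=S(.38,.48,-.08,.03,.0065,.012);  print('dish rim',len(P),circ(P[:,:2],.0415) if len(P)>5 else'')
    P=S(.42,.49,-.26,-.18,.028,.06); print('sleeve',len(P),circ(P[:,:2],.030))
a=np.hstack([cv2.resize(p[180:300,200:320],None,fx=3.3,fy=3.3),cv2.resize(p2[120:240,170:290],None,fx=3.3,fy=3.3)])[:,:,::-1]; cv2.imwrite('pics/c8.png',a)
E
```

```text
[ 0.4321 -0.0262  0.0968] [-1.5712 -0.0004  0.2037] 0.04926069090366794 [ 0.4585 -0.295  -1.2955]
scene 314 [ 0.4047 -0.0508  0.0808] [0.454  0.0008 0.105 ]
collar [ 0.4291 -0.0262]
dish rim 177 [ 0.4323 -0.0251]
sleeve 70 [ 0.4538 -0.2209]
side 127 [ 0.4068 -0.0547  0.0803] [ 0.4554 -0.0027  0.1037]
collar [ 0.4306 -0.0263]
dish rim 41 [ 0.4326 -0.027 ]
sleeve 188 [ 0.454 -0.22 ]
```

View pics/c8.png

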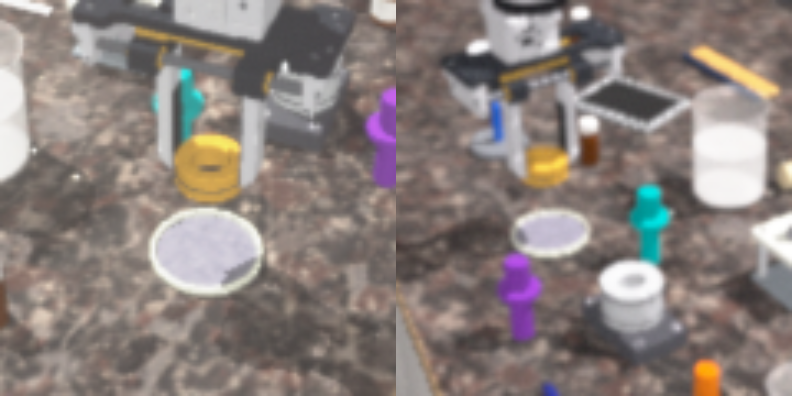

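step_arm(commands=[{"xyz": [0.002,0,-0.02],"twist": [0,0,0]},{"xyz": [0.002,0,-0.04],"twist": [0,0,0]},{"xyz": [0.002,0,-0.058],"twist": [0,0,0]},{"xyz": [0.002,0,-0.068],"twist": [0,0,0]},{"xyz": [0.002,0,-0.072],"twist": [0,0,0]},{"xyz": [0.002,0,-0.072],"twist": [0,0,0]},{"xyz": [0.002,0,-0.072],"twist": [0,0,0]},{"xyz": [0.002,0,-0.073],"twist": [0,0,0]},{"xyz": [0.002,0,-0.074],"twist": [0,0,0]},{"xyz": [0.002,0,-0.075],"twist": [0,0,0]},{"xyz": [0.002,0,-0.075],"twist": [0,0,0]}])

```text
time: 12.23
tool_pos: [0.434, -0.0258, 0.0213]
ee_rot: [-1.571, -0.001, 0.204]
wrist_force: [0.1, 0.4, -1.5]
width: 0.0494
```

step_arm(commands=[{"xyz": [0,0,-0.0005],"twist": [0,0,0]},{"xyz": [0,0,-0.001],"twist": [0,0,0]},{"xyz": [0,0,-0.001],"twist": [0,0,0]},{"xyz": [0,0,-0.001],"twist": [0,0,0]}])

```text
time: 12.57
tool_pos: [0.434, -0.0258, 0.0211]
ee_rot: [-1.571, -0.001, 0.204]
wrist_force: [-2.3, 1.3, 5.4]
width: 0.0495
```

step_arm(commands=[{"xyz": [0,0,0],"twist": [0,0,0]},{"xyz": [0,0,0],"twist": [0,0,0]},{"xyz": [0,0,0],"twist": [0,0,0]},{"xyz": [0,0,0],"twist": [0,0,0]},{"xyz": [0,0,0.01],"twist": [0,0,0]},{"xyz": [0,0,0.04],"twist": [0,0,0]},{"xyz": [0,0,0.08],"twist": [0,0,0]},{"xyz": [0,0,0.115],"twist": [0,0,0]},{"xyz": [0,0,0.125],"twist": [0,0,0]},{"xyz": [0,0,0.125],"twist": [0,0,0]}], fingers=0)

```text
time: 13.4
tool_pos: [0.4364, -0.0262, 0.1497]
ee_rot: [-1.574, -0.009, 0.204]
wrist_force: [-0.4, -0.1, 0.2]
width: 0.0938
```

```bash
python3 - <<'E'
from m import *
o=robot.get_obs();print(o['tool_pos'],o['ee_rot'],o['width'],o['wrist_force'])
p,d,ci=snap('scene','scene9.png'); p2,d2,ci2=snap('side','side9.png')
for n,pp,dd,cc in [('scene',p,d,ci),('side',p2,d2,ci2)]:
    X=cloud(cc,dd); S=lambda *a:X[sel(X,*a)]
    w=(.39,.47,-.065,.015)
    hsv=cv2.cvtColor(pp,cv2.COLOR_RGB2HSV); m=sel(X,*w,.01,.14)&(hsv[...,1]>120)&(hsv[...,0]>15)&(hsv[...,0]<32)
    P=X[m]; print(n,len(P),P.min(0),P.max(0)); Q=P[P[:,2]<P[:,2].max()-.004]; print('collar',circ(Q[:,:2],.026)); Q=P[P[:,2]>.023]; A=np.c_[Q[:,:2]-Q[:,:2].mean(0),np.ones(len(Q))]; print('top plane',np.linalg.lstsq(A,Q[:,2],rcond=None)[0])
    P=S(.38,.48,-.08,.03,.0065,.012);  print('dish rim',len(P),circ(P[:,:2],.0415) if len(P)>5 else'')
    P=S(.42,.49,-.26,-.18,.028,.06); print('sleeve',len(P),circ(P[:,:2],.030))
a=np.hstack([cv2.resize(p[180:300,200:320],None,fx=3.3,fy=3.3),cv2.resize(p2[120:240,170:290],None,fx=3.3,fy=3.3)])[:,:,::-1]; cv2.imwrite('pics/c9.png',a)
E
```

```text
[ 0.4364 -0.0262  0.1497] [-1.5743 -0.0085  0.2043] 0.09379200446911573 [-0.3567 -0.1315  0.2373]
scene 279 [ 0.4062 -0.0508  0.0101] [0.4551 0.0006 0.0293]
collar [ 0.4317 -0.0255]
top plane [0.0035 0.0063 0.0259]
dish rim 159 [ 0.4327 -0.0261]
sleeve 152 [ 0.4546 -0.2194]
side 124 [ 0.4077 -0.0545  0.0101] [ 0.4572 -0.0026  0.0283]
collar [ 0.4343 -0.0282]
top plane [-0.0129  0.0021  0.0252]
dish rim 48 [ 0.4337 -0.0235]
sleeve 182 [ 0.4541 -0.2197]
```

View pics/c9.png

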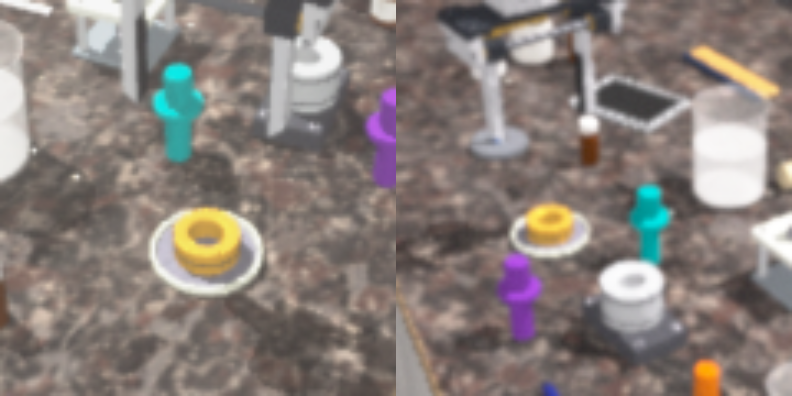

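step_arm(commands=[{"xyz": [0.003,-0.03,0],"twist": [0,0,0]},{"xyz": [0.007,-0.065,0],"twist": [0,0,0]},{"xyz": [0.011,-0.1,0],"twist": [0,0,0]},{"xyz": [0.015,-0.14,0],"twist": [0,0,0]},{"xyz": [0.018,-0.175,0],"twist": [0,0,0]},{"xyz": [0.0203,-0.19,-0.01],"twist": [0,0,0]},{"xyz": [0.0203,-0.1945,-0.02],"twist": [0,0,0]},{"xyz": [0.0203,-0.1945,-0.03],"twist": [0,0,0]},{"xyz": [0.0203,-0.1945,-0.03],"twist": [0,0,0]},{"xyz": [0.0203,-0.1945,-0.03],"twist": [0,0,0]}])

```text
time: 14.33
tool_pos: [0.453, -0.2179, 0.1129]
ee_rot: [-1.567, 0.003, 0.206]
wrist_force: [0.1, -0.0, 0.4]
width: 0.0944
```

```bash
python3 - <<'E'
from m import *
o=robot.get_obs();print(o['tool_pos'],o['ee_rot'],o['width'])
p,d,ci=snap('wrist','wrist10.png')
X=cloud(ci,d); S=lambda *a:X[sel(X,*a)]
w=(.40,.53,-.29,-.16)
P=S(*w,.062,.068); print('sleeve top',len(P),cv2.minEnclosingCircle((P[:,:2]*1000).astype(np.float32)))
P=S(*w,.0195,.0245); print('base',len(P),cv2.minAreaRect((P[:,:2]*1000).astype(np.float32)))
E
```

```text
[ 0.453  -0.2179  0.1129] [-1.5671  0.0027  0.206 ] 0.09439110399406908
sleeve top 4098 ((454.8356018066406, -221.3581085205078), 29.87157440185547)
base 3049 ((455.9046630859375, -221.33106994628906), (61.614742279052734, 99.02153015136719), 12.002151489257812)
```

step_arm(commands=[{"xyz": [0,0,-0.02],"twist": [0,0,0]},{"xyz": [0,0,-0.045],"twist": [0,0,0]},{"xyz": [0,0,-0.06],"twist": [0,0,0]},{"xyz": [0,0,-0.068],"twist": [0,0,0]},{"xyz": [0,0,-0.068],"twist": [0,0,0]},{"xyz": [0,0,-0.068],"twist": [0,0,0]},{"xyz": [0,0,-0.068],"twist": [0,0,0]}])

```text
time: 14.97
tool_pos: [0.4552, -0.2204, 0.0487]
ee_rot: [-1.573, -0.002, 0.205]
wrist_force: [-0.6, -0.1, -0.1]
width: 0.0938
```

step_arm(commands=[{"xyz": [0,0,0],"twist": [0,0,0]},{"xyz": [0,0,0],"twist": [0,0,0]},{"xyz": [0,0,0],"twist": [0,0,0]},{"xyz": [0,0,0],"twist": [0,0,0]},{"xyz": [0,0,0],"twist": [0,0,0]},{"xyz": [0,0,0],"twist": [0,0,0]},{"xyz": [0,0,0],"twist": [0,0,0]},{"xyz": [0,0,0],"twist": [0,0,0]},{"xyz": [0,0,0],"twist": [0,0,0]},{"xyz": [0,0,0],"twist": [0,0,0]}], fingers=255)

```text
time: 15.8
tool_pos: [0.4548, -0.2201, 0.0472]
ee_rot: [-1.571, -0.002, 0.204]
wrist_force: [3.8, 0.9, 0.2]
width: 0.0564
```

step_arm(commands=[{"xyz": [0,0,0],"twist": [0,0,0]},{"xyz": [0,0,0.006],"twist": [0,0,0]},{"xyz": [0,0,0.016],"twist": [0,0,0]},{"xyz": [0,0,0.03],"twist": [0,0,0]},{"xyz": [0,0,0.05],"twist": [0,0,0]},{"xyz": [0,0,0.07],"twist": [0,0,0]},{"xyz": [0,0,0.09],"twist": [0,0,0]},{"xyz": [-0.001,0.02,0.098],"twist": [0,0,0]},{"xyz": [-0.002,0.05,0.098],"twist": [0,0,0]},{"xyz": [-0.003,0.085,0.098],"twist": [0,0,0]},{"xyz": [-0.004,0.12,0.098],"twist": [0,0,0]},{"xyz": [-0.006,0.15,0.098],"twist": [0,0,0]}])

```text
time: 16.8
tool_pos: [0.4464, -0.0687, 0.145]
ee_rot: [-1.57, 0.003, 0.204]
wrist_force: [-0.2, -0.8, -3.8]
width: 0.0558
```

step_arm(commands=[{"xyz": [-0.001,0.035,0],"twist": [0,0,0]},{"xyz": [-0.003,0.075,0],"twist": [0,0,0]},{"xyz": [-0.004,0.11,0],"twist": [0,0,0]},{"xyz": [-0.006,0.145,0],"twist": [0,0,0]},{"xyz": [-0.007,0.18,0],"twist": [0,0,0]},{"xyz": [-0.008,0.21,0],"twist": [0,0,0]},{"xyz": [-0.009,0.24,0],"twist": [0,0,0]},{"xyz": [-0.0103,0.257,0],"twist": [0,0,0]},{"xyz": [-0.0103,0.2643,0],"twist": [0,0,0]},{"xyz": [-0.0103,0.2643,0],"twist": [0,0,0]},{"xyz": [-0.0103,0.2643,0],"twist": [0,0,0]},{"xyz": [-0.0103,0.2643,0],"twist": [0,0,0]}])

```text
time: 17.8
tool_pos: [0.4377, 0.1927, 0.1449]
ee_rot: [-1.572, 0.001, 0.203]
wrist_force: [0.3, 0.4, -2.9]
width: 0.0561
```

```bash
python3 - <<'E'
from m import *
o=robot.get_obs();print(o['tool_pos'],o['ee_rot'],o['width'],o['wrist_force'])
p,d,ci=snap('scene','scene11.png'); p2,d2,ci2=snap('side','side11.png')
for n,pp,dd,cc in [('scene',p,d,ci),('side',p2,d2,ci2)]:
    X=cloud(cc,dd); S=lambda *a:X[sel(X,*a)]
    P=S(.39,.49,.145,.245,.118,.132); print(n,'sleeve',len(P),circ(P[:,:2],.030) if len(P)>5 else '',P[:,2].min() if len(P) else '')
    P=S(.39,.49,.145,.245,.02,.066); print('post',len(P),circ(P[:,:2],.006) if len(P)>5 else '')
    P=S(.34,.50,.12,.28,.0075,.0125); print('foot',len(P),cv2.minEnclosingCircle((P[:,:2]*1000).astype(np.float32)) if len(P)>5 else'')
    P=S(.42,.49,-.26,-.18,.0195,.0245); print('base',len(P),cv2.minAreaRect((P[:,:2]*1000).astype(np.float32)))
    P=S(.56,.70,.14,.32,.0075,.0125); print('tray',len(P),cv2.minAreaRect((P[:,:2]*1000).astype(np.float32)))
a=np.hstack([cv2.resize(p[230:350,140:260],None,fx=3.3,fy=3.3),cv2.resize(p2[70:190,150:270],None,fx=3.3,fy=3.3)])[:,:,::-1]; cv2.imwrite('pics/c11.png',a)
E
```

```text
[0.4377 0.1927 0.1449] [-1.5721  0.0008  0.2028] 0.05611622927755853 [ 0.2705  0.4225 -2.8599]
scene sleeve 102 [0.4368 0.1917] 0.11988885021058322
post 88 [0.4387 0.1941]
foot 685 ((437.44708251953125, 195.05979919433594), 36.36915969848633)
base 319 ((454.14337158203125, -220.04507446289062), (67.17068481445312, 79.85040283203125), 0.10811509937047958)
tray 300 ((627.308349609375, 232.58409118652344), (93.2003173828125, 132.17532348632812), 30.38165855407715)
side sleeve 45 [0.4367 0.193 ] 0.11941088450236924
post 29 [0.4367 0.1938]
foot 93 ((437.4260559082031, 191.85813903808594), 36.74058532714844)
base 239 ((451.9493408203125, -220.45806884765625), (60.97873306274414, 87.06761169433594), 10.155526161193848)
tray 48 ((625.9125366210938, 231.1167755126953), (97.24024200439453, 130.7862548828125), 31.17212677001953)
```

View pics/c11.png

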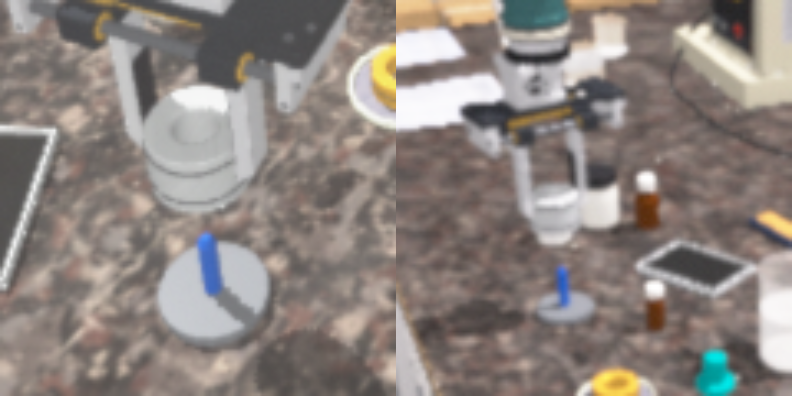

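step_arm(commands=[{"xyz": [0.001,0.0013,-0.02],"twist": [0,0,0]},{"xyz": [0.001,0.0013,-0.04],"twist": [0,0,0]},{"xyz": [0.001,0.0013,-0.055],"twist": [0,0,0]},{"xyz": [0.001,0.0013,-0.065],"twist": [0,0,0]},{"xyz": [0.001,0.0013,-0.075],"twist": [0,0,0]},{"xyz": [0.001,0.0013,-0.085],"twist": [0,0,0]},{"xyz": [0.001,0.0013,-0.095],"twist": [0,0,0]},{"xyz": [0.001,0.0013,-0.102],"twist": [0,0,0]},{"xyz": [0.001,0.0013,-0.106],"twist": [0,0,0]},{"xyz": [0.001,0.0013,-0.106],"twist": [0,0,0]},{"xyz": [0.001,0.0013,-0.107],"twist": [0,0,0]},{"xyz": [0.001,0.0013,-0.107],"twist": [0,0,0]}])

```text
time: 18.9
tool_pos: [0.4392, 0.1956, 0.0385]
ee_rot: [-1.571, -0.001, 0.204]
wrist_force: [0.2, -0.1, -3.5]
width: 0.0563
```

step_arm(commands=[{"xyz": [0,0,-0.001],"twist": [0,0,0]},{"xyz": [0,0,-0.002],"twist": [0,0,0]},{"xyz": [0,0,-0.0025],"twist": [0,0,0]},{"xyz": [0,0,-0.0025],"twist": [0,0,0]},{"xyz": [0,0,-0.0025],"twist": [0,0,0]}])

```text
time: 19.32
tool_pos: [0.4388, 0.1954, 0.0356]
ee_rot: [-1.571, -0.0, 0.204]
wrist_force: [-0.1, 0.0, -4.5]
width: 0.0564
```

step_arm(commands=[{"xyz": [0,0,-0.0005],"twist": [0,0,0]},{"xyz": [0,0,-0.001],"twist": [0,0,0]},{"xyz": [0,0,-0.001],"twist": [0,0,0]},{"xyz": [0,0,-0.001],"twist": [0,0,0]}])

```text
time: 19.65
tool_pos: [0.439, 0.1954, 0.0352]
ee_rot: [-1.571, -0.0, 0.204]
wrist_force: [-1.7, -0.4, 2.2]
width: 0.0562
```

step_arm(commands=[{"xyz": [0,0,0],"twist": [0,0,0]},{"xyz": [0,0,0],"twist": [0,0,0]},{"xyz": [0,0,0],"twist": [0,0,0]},{"xyz": [0,0,0],"twist": [0,0,0]},{"xyz": [0,0,0.005],"twist": [0,0,0]},{"xyz": [0,0,0.03],"twist": [0,0,0]},{"xyz": [0,0,0.065],"twist": [0,0,0]},{"xyz": [0,0,0.1],"twist": [0,0,0]},{"xyz": [0,0,0.125],"twist": [0,0,0]},{"xyz": [0,0,0.125],"twist": [0,0,0]},{"xyz": [0,0,0.125],"twist": [0,0,0]}], fingers=0)

```text
time: 20.57
tool_pos: [0.44, 0.1958, 0.1618]
ee_rot: [-1.57, -0.005, 0.204]
wrist_force: [0.2, -0.3, -1.9]
width: 0.0938
```

```bash
python3 - <<'E'
from m import *
o=robot.get_obs();print(o['tool_pos'],o['ee_rot'],o['width'],o['wrist_force'])
p3,d3,ci3=snap('wrist','wrist12.png')
p,d,ci=snap('scene','scene12.png'); p2,d2,ci2=snap('side','side12.png')
for n,pp,dd,cc in [('scene',p,d,ci),('side',p2,d2,ci2),('wrist',p3,d3,ci3)]:
    X=cloud(cc,dd); S=lambda *a:X[sel(X,*a)]
    P=S(.39,.49,.145,.245,.049,.056); print(n,'sleevetop',len(P),cv2.minEnclosingCircle((P[:,:2]*1000).astype(np.float32)) if len(P)>5 else '',P[:,2].mean() if len(P) else '')
    P=S(.42,.49,-.28,-.16,.0195,.0245); print('base',len(P),cv2.minAreaRect((P[:,:2]*1000).astype(np.float32)) if len(P)>5 else'')
    P=S(.42,.49,-.28,-.16,.0265,.0295); print('stud',len(P),cv2.minEnclosingCircle((P[:,:2]*1000).astype(np.float32)) if len(P)>5 else'')
    P=S(.55,.70,.14,.32,.0075,.0125); print('tray',len(P),cv2.minAreaRect((P[:,:2]*1000).astype(np.float32))if len(P)>5 else'')
a=np.hstack([cv2.resize(p[230:350,140:260],None,fx=3.3,fy=3.3),cv2.resize(p2[70:190,150:270],None,fx=3.3,fy=3.3)])[:,:,::-1]; cv2.imwrite('pics/c12.png',a)
E
```

```text
[0.44   0.1958 0.1618] [-1.5703 -0.005   0.2043] 0.0938045661008308 [ 0.1732 -0.2657 -1.8668]
scene sleevetop 484 ((437.5843811035156, 195.2472381591797), 30.14194107055664) 0.052182125534435506
base 389 ((451.25799560546875, -218.77635192871094), (61.18330383300781, 100.191162109375), 11.737274169921875)
stud 22 ((451.3719177246094, -219.64675903320312), 12.394946098327637)
tray 317 ((627.5848388671875, 233.04566955566406), (93.33439636230469, 132.14939880371094), 31.1870059967041)
side sleevetop 65 ((435.6611328125, 194.32261657714844), 31.475595474243164) 0.05158516397474938
base 288 ((451.726318359375, -220.82742309570312), (61.3629035949707, 99.50741577148438), 12.846776008605957)
stud 14 ((452.05426025390625, -219.64517211914062), 9.382955551147461)
tray 49 ((627.176025390625, 229.4810333251953), (96.8105239868164, 134.12237548828125), 31.410659790039062)
wrist sleevetop 2778 ((438.668212890625, 193.96682739257812), 29.89030647277832) 0.051521159605470025
base 0 
stud 0 
tray 1471 ((629.309814453125, 231.16574096679688), (93.57382202148438, 130.32864379882812), 31.050466537475586)
```

View pics/c12.png

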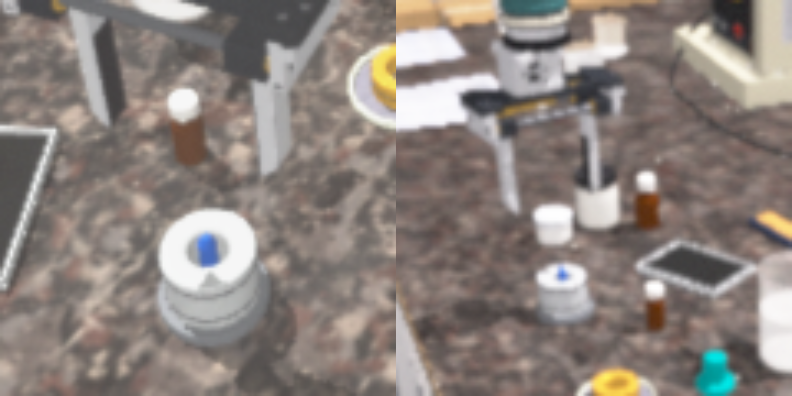

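View pics/wrist12.png

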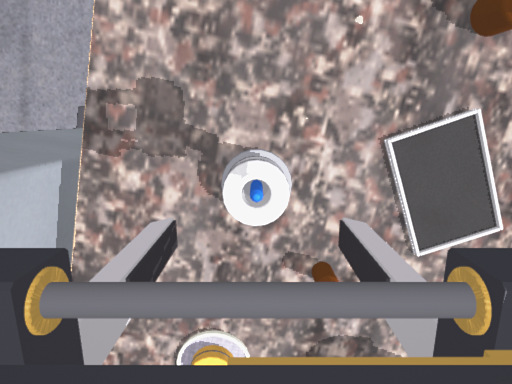

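step_arm(commands=[{"xyz": [0.001,-0.03,0],"twist": [0,0,0]},{"xyz": [0.002,-0.07,0],"twist": [0,0,0]},{"xyz": [0.003,-0.11,0],"twist": [0,0,0]},{"xyz": [0.004,-0.15,0],"twist": [0,0,0]},{"xyz": [0.006,-0.19,0],"twist": [0,0,0]},{"xyz": [0.007,-0.23,0],"twist": [0,0,0]},{"xyz": [0.008,-0.27,0],"twist": [0,0,0]},{"xyz": [0.009,-0.31,0],"twist": [0,0,0]},{"xyz": [0.01,-0.35,0],"twist": [0,0,0]},{"xyz": [0.011,-0.38,0],"twist": [0,0,0]},{"xyz": [0.0125,-0.405,0],"twist": [0,0,0]},{"xyz": [0.0125,-0.4152,0],"twist": [0,0,0]}])

```text
time: 21.72
tool_pos: [0.4501, -0.2224, 0.1571]
ee_rot: [-1.569, 0.003, 0.201]
wrist_force: [-0.4, 0.7, -0.7]
width: 0.094
```

step_arm(commands=[{"xyz": [0,0,-0.02],"twist": [0,0,0]},{"xyz": [0,0,-0.04],"twist": [0,0,0]},{"xyz": [0,0,-0.05],"twist": [0,0,0]},{"xyz": [0,0,-0.05],"twist": [0,0,0]},{"xyz": [0,0,-0.05],"twist": [0,0,0]}])

```text
time: 22.13
tool_pos: [0.4507, -0.2187, 0.1085]
ee_rot: [-1.569, 0.002, 0.205]
wrist_force: [0.1, 0.1, 0.2]
width: 0.0939
```

```bash
python3 - <<'E'
from m import *
o=robot.get_obs();print(o['tool_pos'],o['ee_rot'],o['width'])
p,d,ci=snap('wrist','wrist13.png')
X=cloud(ci,d); S=lambda *a:X[sel(X,*a)]
w=(.40,.53,-.29,-.16)
P=S(*w,.0265,.031); print('stud top',len(P),cv2.minEnclosingCircle((P[:,:2]*1000).astype(np.float32)))
P=S(*w,.0195,.0245); print('base',len(P),cv2.minAreaRect((P[:,:2]*1000).astype(np.float32)))
E
```

```text
[ 0.4507 -0.2187  0.1085] [-1.5687  0.0018  0.2052] 0.09386102246088061
stud top 505 ((452.8239440917969, -221.07647705078125), 10.802464485168457)
base 8119 ((453.0528259277344, -221.00953674316406), (61.6718635559082, 98.47637939453125), 11.781862258911133)
```

View pics/wrist13.png

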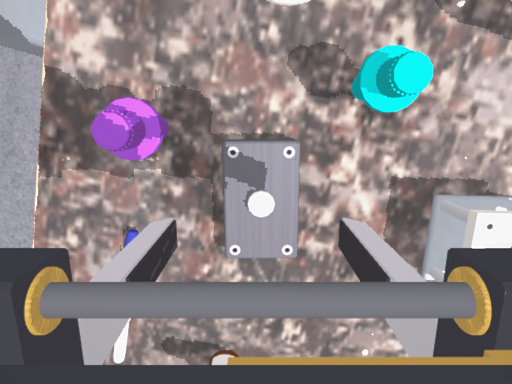

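step_arm(commands=[{"xyz": [0.0007,-0.0005,-0.025],"twist": [0,0,0]},{"xyz": [0.0007,-0.0005,-0.055],"twist": [0,0,0]},{"xyz": [0.0007,-0.0005,-0.075],"twist": [0,0,0]},{"xyz": [0.0007,-0.0005,-0.088],"twist": [0,0,0]},{"xyz": [0.0007,-0.0005,-0.094],"twist": [0,0,0]},{"xyz": [0.0007,-0.0005,-0.094],"twist": [0,0,0]},{"xyz": [0.0007,-0.0005,-0.094],"twist": [0,0,0]}])

```text
time: 22.77
tool_pos: [0.453, -0.2207, 0.0168]
ee_rot: [-1.572, -0.002, 0.205]
wrist_force: [0.6, 0.6, -0.0]
width: 0.0936
```

step_arm(commands=[{"xyz": [0,0,0],"twist": [0,0,0]},{"xyz": [0,0,0],"twist": [0,0,0]},{"xyz": [0,0,0],"twist": [0,0,0]},{"xyz": [0,0,0],"twist": [0,0,0]},{"xyz": [0,0,0],"twist": [0,0,0]},{"xyz": [0,0,0],"twist": [0,0,0]},{"xyz": [0,0,0],"twist": [0,0,0]},{"xyz": [0,0,0],"twist": [0,0,0]},{"xyz": [0,0,0],"twist": [0,0,0]}], fingers=255)

```text
time: 23.52
tool_pos: [0.4526, -0.2204, 0.016]
ee_rot: [-1.571, -0.001, 0.204]
wrist_force: [1.5, 0.1, 2.0]
width: 0.0619
```

step_arm(commands=[{"xyz": [0,0,0],"twist": [0,0,0]},{"xyz": [0,0,0.005],"twist": [0,0,0]},{"xyz": [0,0,0.015],"twist": [0,0,0]},{"xyz": [0,0,0.035],"twist": [0,0,0]},{"xyz": [0,0,0.06],"twist": [0,0,0]},{"xyz": [0,0,0.09],"twist": [0,0,0]},{"xyz": [0,0,0.12],"twist": [0,0,0]},{"xyz": [0,0,0.145],"twist": [0,0,0]},{"xyz": [0,0.01,0.155],"twist": [0,0,0]},{"xyz": [0,0.035,0.155],"twist": [0,0,0]},{"xyz": [0,0.07,0.155],"twist": [0,0,0]},{"xyz": [0,0.1,0.155],"twist": [0,0,0]}])

```text
time: 24.52
tool_pos: [0.4504, -0.1181, 0.169]
ee_rot: [-1.568, 0.003, 0.203]
wrist_force: [-0.2, 1.0, -5.1]
width: 0.0616
```

step_arm(commands=[{"xyz": [0.01,0.03,0],"twist": [0,0,2]},{"xyz": [0.025,0.06,0],"twist": [0,0,4]},{"xyz": [0.04,0.09,0],"twist": [0,0,6]},{"xyz": [0.055,0.12,0],"twist": [0,0,8]},{"xyz": [0.07,0.15,0],"twist": [0,0,10]},{"xyz": [0.085,0.18,0],"twist": [0,0,12]},{"xyz": [0.1,0.21,0],"twist": [0,0,14]},{"xyz": [0.115,0.24,0],"twist": [0,0,16]},{"xyz": [0.13,0.27,0],"twist": [0,0,18]},{"xyz": [0.145,0.3,0],"twist": [0,0,19.4]},{"xyz": [0.16,0.325,0],"twist": [0,0,19.4]},{"xyz": [0.17,0.34,0],"twist": [0,0,19.4]}])

```text
time: 25.52
tool_pos: [0.6208, 0.2232, 0.1675]
ee_rot: [-1.568, 0.004, 0.546]
wrist_force: [1.2, -0.0, -5.5]
width: 0.0617
```

step_arm(commands=[{"xyz": [0.005,0.0119,-0.01],"twist": [0,0,0]},{"xyz": [0.005,0.0119,-0.04],"twist": [0,0,0]},{"xyz": [0.005,0.0119,-0.065],"twist": [0,0,0]},{"xyz": [0.005,0.0119,-0.075],"twist": [0,0,0]},{"xyz": [0.005,0.0119,-0.075],"twist": [0,0,0]},{"xyz": [0.005,0.0119,-0.075],"twist": [0,0,0]}])

```text
time: 26.02
tool_pos: [0.6259, 0.2311, 0.0941]
ee_rot: [-1.57, 0.003, 0.542]
wrist_force: [0.2, 0.8, -3.7]
width: 0.0617
```

```bash
python3 - <<'E'
from m import *
o=robot.get_obs();print(o['tool_pos'],o['ee_rot'],o['width'],o['wrist_force'])
p,d,ci=snap('scene','scene14.png'); p2,d2,ci2=snap('side','side14.png'); p3,d3,ci3=snap('wrist','wrist14.png')
zb=o['tool_pos'][2]-.016
for n,pp,dd,cc in [('scene',p,d,ci),('side',p2,d2,ci2),('wrist',p3,d3,ci3)]:
    X=cloud(cc,dd); S=lambda *a:X[sel(X,*a)]
    P=S(.54,.72,.12,.34,zb+.0195,zb+.0245); print(n,'base',len(P),cv2.minAreaRect((P[:,:2]*1000).astype(np.float32)) if len(P)>5 else'')
    P=S(.55,.70,.14,.32,.0075,.0125); print('tray',len(P),cv2.minAreaRect((P[:,:2]*1000).astype(np.float32))if len(P)>5 else'')
a=np.hstack([cv2.resize(p[190:330,60:200],None,fx=2.8,fy=2.8),cv2.resize(p2[70:210,180:320],None,fx=2.8,fy=2.8)])[:,:,::-1]; cv2.imwrite('pics/c14.png',a)
E
```

```text
[0.6259 0.2311 0.0941] [-1.57    0.0033  0.5424] 0.06168291709835729 [ 0.1978  0.8007 -3.6821]
scene base 841 ((622.3112182617188, 230.717041015625), (84.49109649658203, 100.34809875488281), 29.85453224182129)
tray 240 ((627.37890625, 232.854248046875), (92.43360137939453, 131.85081481933594), 30.69341468811035)
side base 90 ((621.7750854492188, 225.36453247070312), (81.26587677001953, 97.45782470703125), 22.66385269165039)
tray 56 ((626.8442993164062, 231.16758728027344), (92.52643585205078, 132.38009643554688), 31.843393325805664)
wrist base 2904 ((627.5689697265625, 230.96702575683594), (84.54158782958984, 99.88912963867188), 31.605510711669922)
tray 671 ((601.8488159179688, 277.22332763671875), (92.04716491699219, 25.45736312866211), 29.276351928710938)
```

View pics/c14.png

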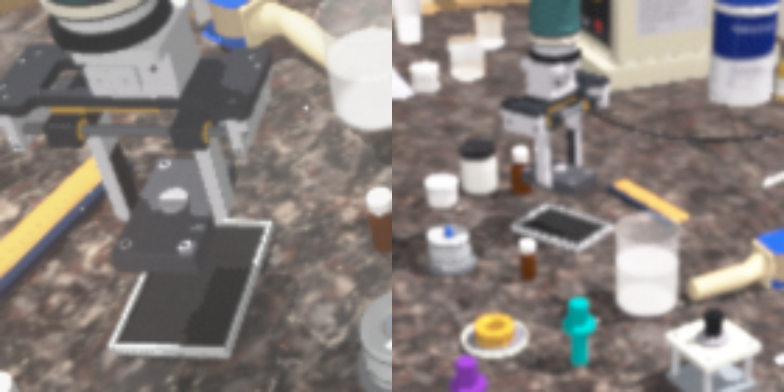

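View pics/wrist14.png

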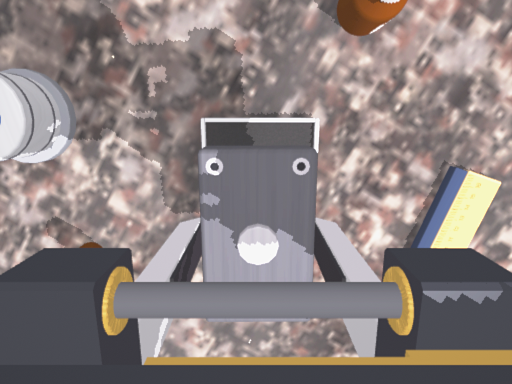

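step_arm(commands=[{"xyz": [0.001,0.001,-0.015],"twist": [0,0,0]},{"xyz": [0.001,0.001,-0.032],"twist": [0,0,0]},{"xyz": [0.001,0.001,-0.048],"twist": [0,0,0]},{"xyz": [0.001,0.001,-0.06],"twist": [0,0,0]},{"xyz": [0.001,0.001,-0.067],"twist": [0,0,0]},{"xyz": [0.001,0.001,-0.069],"twist": [0,0,0]},{"xyz": [0.001,0.001,-0.069],"twist": [0,0,0]},{"xyz": [0.001,0.001,-0.069],"twist": [0,0,0]},{"xyz": [0.001,0.001,-0.07],"twist": [0,0,0]},{"xyz": [0.001,0.001,-0.071],"twist": [0,0,0]},{"xyz": [0.001,0.001,-0.071],"twist": [0,0,0]}])

```text
time: 27.08
tool_pos: [0.6283, 0.2327, 0.0251]
ee_rot: [-1.571, -0.001, 0.543]
wrist_force: [0.5, -0.4, -6.1]
width: 0.0615
```

step_arm(commands=[{"xyz": [-0.0005,-0.0005,-0.001],"twist": [0,0,0]},{"xyz": [-0.0005,-0.0005,-0.002],"twist": [0,0,0]},{"xyz": [-0.0005,-0.0005,-0.003],"twist": [0,0,0]},{"xyz": [-0.0005,-0.0005,-0.0033],"twist": [0,0,0]},{"xyz": [-0.0005,-0.0005,-0.0033],"twist": [0,0,0]}])

```text
time: 27.5
tool_pos: [0.6274, 0.2321, 0.0211]
ee_rot: [-1.571, 0.0, 0.543]
wrist_force: [-0.9, -0.1, -4.9]
width: 0.0616
```

step_arm(commands=[{"xyz": [0,0,-0.0004],"twist": [0,0,0]},{"xyz": [0,0,-0.0008],"twist": [0,0,0]},{"xyz": [0,0,-0.0008],"twist": [0,0,0]},{"xyz": [0,0,-0.0008],"twist": [0,0,0]}])

```text
time: 27.83
tool_pos: [0.6276, 0.2321, 0.0211]
ee_rot: [-1.571, -0.0, 0.543]
wrist_force: [-1.9, -1.0, -0.2]
width: 0.0617
```

step_arm(commands=[{"xyz": [0,0,0],"twist": [0,0,0]},{"xyz": [0,0,0],"twist": [0,0,0]},{"xyz": [0,0,0],"twist": [0,0,0]},{"xyz": [0,0,0],"twist": [0,0,0]},{"xyz": [0,0,0.005],"twist": [0,0,0]},{"xyz": [0,0,0.03],"twist": [0,0,0]},{"xyz": [0,0,0.065],"twist": [0,0,0]},{"xyz": [0,0,0.1],"twist": [0,0,0]},{"xyz": [0,0,0.14],"twist": [0,0,0]},{"xyz": [0,0,0.16],"twist": [0,0,0]},{"xyz": [0,0,0.16],"twist": [0,0,0]}], fingers=0)

```text
time: 28.75
tool_pos: [0.6307, 0.233, 0.1895]
ee_rot: [-1.575, -0.014, 0.543]
wrist_force: [-0.3, 0.7, 1.1]
width: 0.0937
```

```bash
python3 - <<'E'
from m import *
o=robot.get_obs();print(o['tool_pos'],o['ee_rot'],o['width'],o['wrist_force'])
p,d,ci=snap('scene','scene15.png'); p2,d2,ci2=snap('side','side15.png'); p3,d3,ci3=snap('wrist','wrist15.png')
for n,pp,dd,cc in [('scene',p,d,ci),('side',p2,d2,ci2),('wrist',p3,d3,ci3)]:
    X=cloud(cc,dd); S=lambda *a:X[sel(X,*a)]
    C=lambda P:cv2.minEnclosingCircle((P[:,:2]*1000).astype(np.float32)) if len(P)>5 else ''
    P=S(.54,.72,.12,.34,.0245,.0295); print(n,'base',len(P),np.median(P[:,2]),cv2.minAreaRect((P[:,:2]*1000).astype(np.float32)) if len(P)>5 else'')
    P=S(.55,.70,.14,.32,.0075,.0125); print('tray',len(P),cv2.minAreaRect((P[:,:2]*1000).astype(np.float32))if len(P)>5 else'')
    P=S(.54,.72,.12,.34,.031,.036); print('stud',len(P),C(P))
    P=S(.39,.49,.145,.245,.049,.056); print('sleevetop',len(P),C(P))
    P=S(.39,.47,-.065,.015,.024,.03); print('collar top',len(P),C(P))
    P=S(.61,.69,-.26,-.18,.072,.105); print('punch grip',len(P),circ(P[:,:2],.0115) if len(P)>5 else '',P[:,2].max() if len(P) else '')
    P=S(.6,.7,-.1,.05,.03,.1); print('beaker',len(P),circ(P[:,:2]) if len(P)>5 else '')
    P=S(.48,.56,.08,.16,.02,.06); print('vial',len(P),circ(P[:,:2],.0115)if len(P)>5 else '')
a=p[130:350,60:340]; cv2.imwrite('pics/c15.png',cv2.resize(a,None,fx=2.7,fy=2.7)[:,:,::-1])
E
```

```text
[0.6307 0.233  0.1895] [-1.5747 -0.0143  0.543 ] 0.09369308701823283 [-0.2679  0.6527  1.1271]
scene base 887 0.027174832141623317 ((624.6409301757812, 232.39178466796875), (62.61115646362305, 99.18878173828125), 31.2287540435791)
tray 309 ((627.6171875, 232.13031005859375), (92.58567810058594, 132.7230224609375), 31.146366119384766)
stud 64 ((624.5004272460938, 252.0281219482422), 29.98557472229004)
sleevetop 481 ((436.885009765625, 195.35159301757812), 30.304758071899414)
collar top 180 ((433.03070068359375, -24.845991134643555), 26.47566795349121)
punch grip 87 [ 0.6443 -0.2197] 0.10288526199042924
beaker 974 [ 0.6535 -0.0185  0.0412]
vial 155 [0.5299 0.111 ]
side base 114 0.026576051196270285 ((625.96337890625, 229.5568084716797), (61.35081100463867, 98.67601013183594), 32.3966178894043)
tray 60 ((626.2400512695312, 229.37039184570312), (91.52086639404297, 130.03427124023438), 31.338003158569336)
stud 6 ((625.8627319335938, 228.76339721679688), 11.16085433959961)
sleevetop 66 ((434.2469177246094, 195.9032440185547), 32.591094970703125)
collar top 50 ((432.1601257324219, -27.69582176208496), 26.384965896606445)
punch grip 71 [ 0.645  -0.2191] 0.1018731507574425
beaker 472 [ 0.6541 -0.0183  0.0416]
vial 52 [0.5293 0.1155]
wrist base 5307 0.026699084175530328 ((626.8651123046875, 231.3929901123047), (61.55715560913086, 98.91102600097656), 31.05955696105957)
tray 1161 ((629.3493041992188, 231.1005096435547), (92.258056640625, 128.8486328125), 30.994739532470703)
stud 344 ((627.05419921875, 231.15597534179688), 10.695411682128906)
sleevetop 2934 ((439.05023193359375, 194.21792602539062), 30.3502254486084)
collar top 0 
punch grip 0  
beaker 934 [ 0.6555 -0.0205  0.0427]
vial 768 [0.5296 0.11  ]
```

View pics/c15.png

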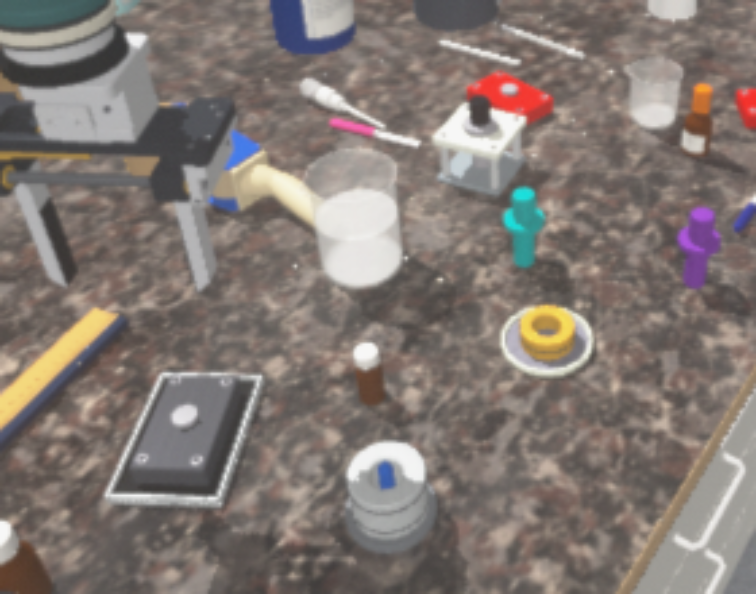

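View pics/wrist15.png

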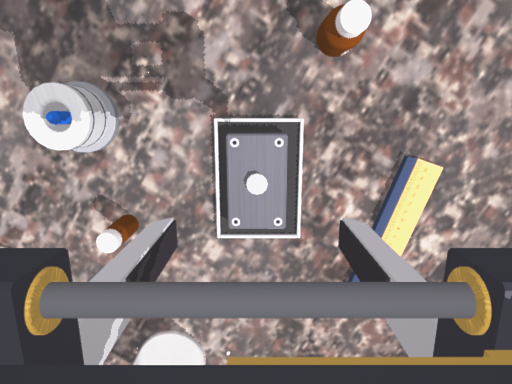

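All parts are in place: the base sits flat in the tray at wrist px (257,184), its top at 27 mm and its yaw within about 1° of the tray's. The gripper is clear of everything, so I let the arm settle and hand in.

step_arm(commands=[{"xyz": [0,0,0],"twist": [0,0,0]},{"xyz": [0,0,0],"twist": [0,0,0]},{"xyz": [0,0,0],"twist": [0,0,0]},{"xyz": [0,0,0],"twist": [0,0,0]},{"xyz": [0,0,0],"twist": [0,0,0]},{"xyz": [0,0,0],"twist": [0,0,0]}])

```text
time: 29.4
tool_pos: [0.6274, 0.232, 0.18]
ee_rot: [-1.571, 0.001, 0.543]
wrist_force: [-0.5, -0.6, 0.4]
width: 0.0942
```

```bash
python3 -c "
from bench import robot
print(robot.get_obs()['qvel']); print(robot.close_job())"
```

```text
[-0.00024473 -0.00333539 -0.00356159 -0.0006156   0.00127424 -0.00012771]
the job is handed in; nothing more can be done
None
```

The die is apart, each part is in its place in the order asked, and the job was handed in at about 29 s of the 115 s allowed.

What the last camera checks showed:
- **Punch:** it hangs by its flange in the stand's hole. The cameras put its top at 102–103 mm against 100 mm expected. It was never lowered below its hanging height, so the polished face stayed off the bench.
- **Collar:** it lies flat in the dish, about 1–2 mm off centre.
- **Sleeve:** it is over the post and down on the foot, with its top at 52 mm.
- **Base plate:** it lies flat in the tray, stud up, with its top at 27 mm and its long side within about 1° of the tray's. It sits 0.3–3 mm off centre, depending on the camera.
- **Beaker and vial:** both read where they were at the start, within measuring noise.
- **Forces:** wrist readings at the end of each move stayed under about 7 N.

Some readings disagreed:
- The cameras differ by 1–3 mm in position, or up to about 4.5 mm on thinly seen parts such as the vial in the side view. All of this is within the play of the parts' places.
- The finger opening read 2.6–4 mm under the true diameter on the collar and sleeve, but both grips held.
- One stud fit in the scene view was spoiled by other points, so I relied on the side and wrist views for it.
- Taking the upper parts off shifted the base about 3 mm before I gripped it. I measured it again and corrected for that.

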